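# Lay a record player's loose parts on their outline pads

### The arm

A 7-joint arm with a two-finger parallel gripper is mounted at the origin on the work surface. World frame = base frame: x ahead of the robot, y to its left, z up, the work surface at z = 0. Lengths are in m, angles in rad, forces in N, time in s.
With the tool pointing down it reaches from about 0.425 to 0.875 m from the base axis. Payload 4.7 kg.
Tool frame: the origin (TCP) lies on the centre line of the jaws, within the pads' length; the fingertips stand ahead of it and the grasp point (between the pads) lies 2 mm behind it (nose_length is the z of the fingertips in the tool frame, in m); z points along the fingers, y is the line along which they close (so a half turn about z gives the same grasp; the last joint's range is limited). The gripper opens to 87 mm and grips with 3 to 60 N. Pads are 19 mm wide; open, the fingers measure 117 mm over their backs; the gripper's body (75 mm by 190 mm) begins 51 mm behind the grasp point.
Start: joints at [1.239, 0.321, -0.07, 1.45, 0.023, 1.371, -0.057], TCP at [0.22, -0.612, 0.24] pointing down, gripper open.
Joint ranges: [-2.86, 2.86], [-0.3, 2.09], [-1.38, 1.24], [0.06, 2.45], [-1.56, 4.7], [0.09, 2.05], [-2.69, 2.69]. Speed limits (rad/s): [2.57, 2.57, 3.14, 3.14, 3.14, 3.14, 3.14].

### API

Orientations are given as a rotation vector (axis times angle).
In Python, from bench import * gives the robot as it stands.
- The arm moves only by the tool send_rows, never from a script. Its arguments are lists of equal length, an entry for each row: "xyz": the shift along the tool's x, y, z in mm, a list of three; "dr": the turn, a rotation vector about the tool's x, y, z in rad, a list of three. A call has exactly 10 rows; each row is the pose to reach, as a shift and turn from the pose commanded when the call began, along the tool's axes at that moment; what a row does not reach only later rows make up. A row lasts 1/12 s, in which the tool goes at most 41.7 mm and 7.16 degrees, less where a joint would pass 70% of its speed; a pose out of reach is approached as far as the arm can. A call with a gripper value outside its range is refused whole. "jaw" is the finger opening in mm, from 0 to 87, set as the call begins (left out, the last holds). The fingers move at their own pace and stop on an object; "grip_force" is the grip in N (left out, the last holds). Time passes only in rows, so rows that repeat a pose let the fingers close, or fill a call up. It gives the time, the measured TCP pose, the force, the opening and the grip force at its end, in the units of the state.
- get_state(): the state, without advancing time (a new reading comes with each control period).
- get_image(name): name is "scene" or "top"; returns the picture (420x560x3 uint8, red, green, blue); there is no depth.
- calibration(name): a dict with "vfov" (degrees; the focal length in pixels is half the picture's height over the tangent of half this angle, whatever the lens; pixels are square), "cx", "cy" (the principal point, pixels), "rvec" (rotation vector, rad) and "tvec" (3), from world to camera coordinates, as OpenCV has them. Camera axes: x right, y down, z forward; pixel columns grow to the right and rows downward; lengths in m; the calibration is good to about 2 mm. A picture is of the moment at which its call begins. calibration takes no time and is no camera call.
- close_job(): hands the job in; it is judged then, once.
The state is a dict: "time": time; "joint_positions": joint angles; "qd": joint speeds; "joint_torque": joint torques, N m; "position": TCP position; "tool_rot": TCP orientation; "ft_force": force on the tool from outside, world axes, zero at the start; "torque": the same for the moment, N m; "grip_width": opening from 0.0 (shut) to 1.0 (fully open); "grip_force": force on a finger pad.
Only numpy, scipy, OpenCV 4.12 (cv2) and the standard library are available. Lean on these libraries where they do the work, as an engineer would, in place of code of your own. Each camera call takes 0.05 s, during which the arm holds its last target. There are 200 camera calls.

### The job

The headshell, stylus guard, counterweight and tweezers are lying about on the counter. Put each one upright on the black pad that shows its own outline, centred on the outline and lined up with it (either way round will do), and leave the blue cup standing where it is.

Things in the scene. Friction and masses are not known exactly. Their poses are not given: they have to be found in the camera images.
- headshell_mid (a point): Silver aluminium headshell with a black cartridge under it, loose, 60 mm long (x), 22 mm wide (y), 14 mm high. The flat shell is 44 mm long (x -30 to +14) and its top 5 mm is 22 mm wide, the 30 mm long cartridge under it (x -21 to +9) 18 mm; an 8 mm round stem sticks out at +x (x +14 to +30). This point is its centre, 7 mm above its underside; grip it across y on the shell. It weighs about 30 g.
- guard_mid (a point): Hard black silicone stylus guard, loose, 38 mm long (x), 24 mm wide (y), 16 mm high: D-shaped from above, square at -x, half-round at +x, with a grey groove along its top. This point is its centre, 8 mm above its underside; grip it across y. About 20 g.
- weight_mid (a point): Steel tonearm counterweight, loose: an upright plain cylinder 36 mm in diameter, 24 mm high, with a dark 12 mm bore in its top. This point is its centre, 12 mm above its underside. About 100 g.
- tweezers_mid (a point): Steel tweezers, rigid, loose, lying on their side: 110 mm long (x), joined at -x and tips at +x, about 13 mm wide (y) at the middle, narrowing to about 5 mm at both ends, 9 mm high. This point is their centre, 4.5 mm above the underside; grip across y at the middle. About 25 g.
- pad_headshell: Fixed flat black rubber pad, 88 by 50 mm (x by y), 4 mm thick, lying on the counter; inlaid in its top a white silhouette, a rectangle with a narrower stem, in all 64 mm long (x) by 26 mm (y), its last 18 mm a 10 mm wide stem to +x; for the headshell, whose x lies along the pad's x. Origin: centre of the pad's underside, under the silhouette's centre; z up.
- pad_guard: Fixed flat black rubber pad, 70 by 50 mm (x by y), 4 mm thick, lying on the counter; inlaid in its top a white silhouette, D-shaped, 42 mm long (x) by 28 mm (y), round end to +x; for the stylus guard, whose x lies along the pad's x. Origin: centre of the pad's underside, under the silhouette's centre; z up.
- pad_weight: Fixed flat black rubber pad, 60 by 60 mm (x by y), 4 mm thick, lying on the counter; inlaid in its top a white silhouette, a disc of 40 mm diameter; for the counterweight. Origin: centre of the pad's underside, under the silhouette's centre; z up.
- pad_tweezers: Fixed flat black rubber pad, 134 by 40 mm (x by y), 4 mm thick, lying on the counter; inlaid in its top a white silhouette, a long thin bar, 116 mm long (x), 8 mm wide (y), 15 mm in its middle part; for the tweezers, whose x lies along the pad's x. Origin: centre of the pad's underside, under the silhouette's centre; z up.
- cup: Blue ceramic cup, loose, standing open side up among the parts: 60 mm across the rim, 55 mm high, about 180 g. Origin: centre of its underside. To be left alone; the other small things near it (a grey pocket scale 45 by 32 by 13 mm and a small white open tray 48 by 36 by 14 mm) are lower.
Things that resemble listed ones, but are neither listed nor needed, are in the scene too. Leave any yellow look-alike of the part that bears guard_mid alone.

How it is judged:
By the outcome, as a careful person would: the job done as asked, in the order asked, and still so for the second after the job is handed in, with the robot touching nothing.
It also fails if it takes over 112 s, if anything falls off the work surface, if the arm or the gripper's body presses on something with over 40 N, if the wrist force passes 120 N, or if a joint passes its speed limit or range.

## Working session

There is one attempt and no reset: what is moved stays moved. The work goes in short steps, Python scripts to look and compute and a tool call to move; the robot and the scene stay as the last step left them, time stands still between calls to the robot, and variables do not carry over. Pictures are saved under pics/ and viewed, at most 14 in all, crops included, and the job is handed in when it is done.

Besides the shell and the picture viewer there is one more tool, called after ">>>" as name(argument=value, ...), one argument or row to a line, values as JSON. send_rows: Moves the arm, as the interface text tells. Its arguments: {"type":"object","properties":{"xyz":{"type":"array"},"dr":{"type":"array"},"jaw":{"type":"number"},"grip_force":{"type":"number"}},"required":["xyz","dr"]}

```bash
mkdir -p pics; ls; python3 - <<'E'
from bench import *
import cv2
for n in("scene","top"):
    im=get_image(n); cv2.imwrite(f"pics/{n}0.png",im[:,:,::-1]); print(n,calibration(n))
print(get_state())
E
```

```text
pics
scene {'vfov': 54.46140505821061, 'cx': 290.91098905477673, 'cy': 210.6745653297411, 'rvec': array([ 2.19818108,  1.09033564, -0.425346  ]), 'tvec': array([-0.27583094, -0.25217311,  1.25071894])}
top {'vfov': 44.60075074269584, 'cx': 273.17670657489134, 'cy': 208.72966933594643, 'rvec': array([ 2.21397683, -2.1700012 ,  0.0601235 ]), 'tvec': array([0.00179562, 0.48393272, 1.1616001 ])}
{'time': 0.1, 'joint_positions': array([ 1.2391051 ,  0.32174848, -0.0701053 ,  1.45154635,  0.02260054,
        1.37079877, -0.05688945]), 'qd': array([-0.00097895, -0.00276468, -0.00222826, -0.00145929,  0.00122262,
        0.00126532, -0.00079619]), 'joint_torque': array([-1.89978864e-04, -4.92571449e+01, -4.06030426e-01, -3.13398886e+01,
       -6.43422687e-02,  3.95156094e-02,  6.35659649e-05]), 'position': array([ 0.22012222, -0.61110003,  0.23857461]), 'tool_rot': array([-3.09309206e+00, -5.40267554e-01,  5.96776286e-04]), 'ft_force': array([-0.32020163, -0.77873813,  0.02736385]), 'torque': array([ 0.01022852, -0.00118984, -0.0089861 ]), 'grip_force': 0.0, 'grip_width': 0.9986164335396888}
```

View pics/top0.png

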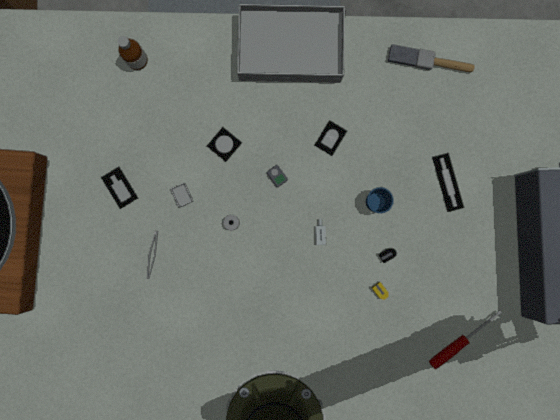

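View pics/scene0.png

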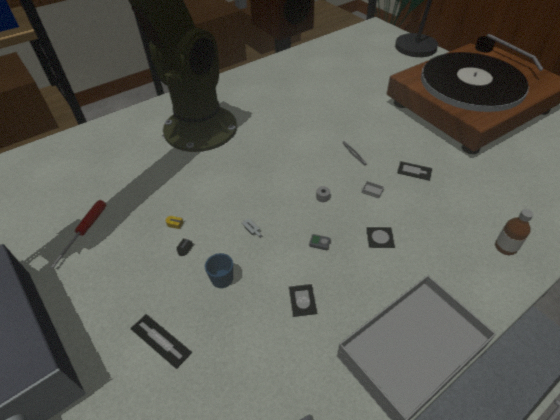

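Top view candidates:
- **Guard:** black D at (387,255); its yellow look-alike at (380,291) is to be left alone.
- **Headshell:** silver at (320,232). The white tray (181,195) and grey scale (277,176) could be mistaken for it.
- **Counterweight:** (231,222), not the disc outline at (224,144).
- **Tweezers:** (152,255), not the screwdriver at (450,350).
- **Pads:** headshell (119,187), weight (224,144), guard (331,138), tweezers (448,182).

One close crop next to check these.

```bash
cat > h.py <<'E'
from bench import *
import cv2, numpy as np
from scipy.spatial.transform import Rotation as R
def cam(n):
    c=calibration(n); f=210/np.tan(np.radians(c['vfov']/2))
    K=np.array([[f,0,c['cx']],[0,f,c['cy']],[0,0,1]]); return K,cv2.Rodrigues(c['rvec'])[0],np.array(c['tvec'])
def proj(n,p):
    K,r,t=cam(n); q=K@(r@np.array(p)+t); return q[:2]/q[2]
def ray(n,uv,z):
    K,r,t=cam(n); uv=np.atleast_2d(uv).astype(float)
    d=np.c_[uv,np.ones(len(uv))]@np.linalg.inv(K).T@r; o=-r.T@t
    return o+d*((z-o[2])/d[:,2])[:,None]
def crop(im,x0,y0,x1,y1,s,name):
    cv2.imwrite(name,cv2.resize(im[y0:y1,x0:x1,::-1],None,fx=s,fy=s,interpolation=cv2.INTER_CUBIC))
E
python3 - <<'E'
from h import *
im=get_image("top"); s=get_state()
print(proj("top",s['position']),proj("scene",s['position']),proj("top",[0,0,0]))
for n in("top","scene"):
    K,r,t=cam(n); print(-r.T@t)
crop(im,95,110,475,310,2.1,"pics/c1.png")
a=im[205:310,120:410]; b=im[115:220,95:475]
cv2.imwrite("pics/c2.png",np.vstack([cv2.resize(im[205:310,215:415,::-1],None,fx=4,fy=4,interpolation=cv2.INTER_CUBIC)]))
E
```

```text
[611.30976082 352.81666841] [-71.89771179 207.07934692] [273.96820062 422.04305848]
[0.41762841 0.00906344 1.18701865]
[ 0.98578868 -0.39514916  0.75897936]
```

View pics/c1.png

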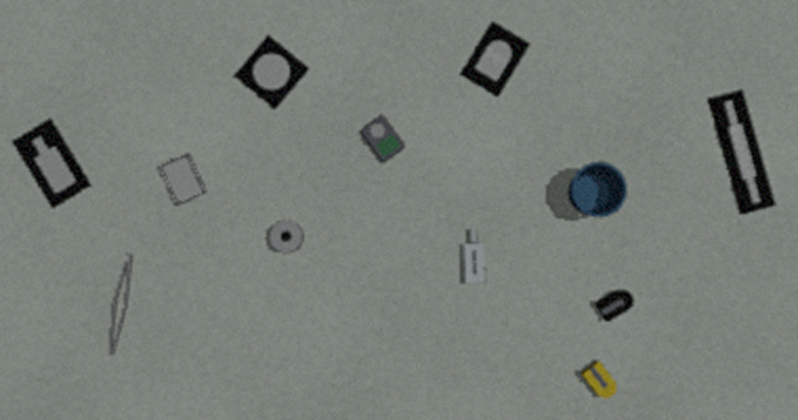

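View pics/c2.png

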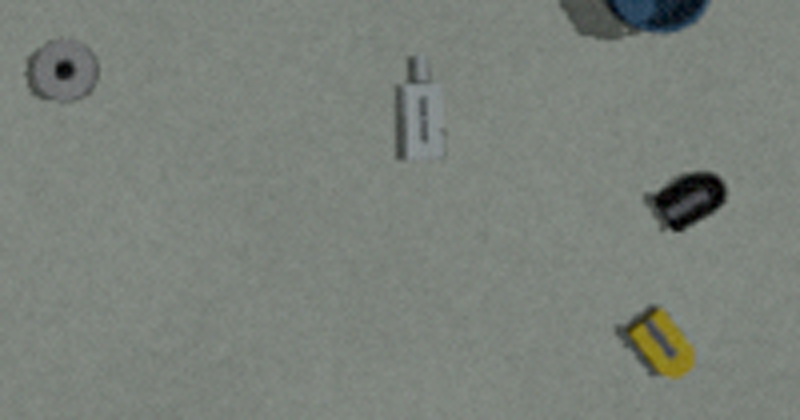

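All four parts stand upright. In the 4x crop (origin 215,205) the counterweight is at about (64,70), the headshell at (420,120) with its stem up, the black guard at (688,202) and the yellow one at (660,343). The black D is the real guard. Next I measure.

```bash
cat >> h.py <<'E'
def avg(n,k=6): return np.mean([get_image(n).astype(float) for _ in range(k)],0)
S=6
def roi(im,u,v,w):
    x0,y0=int(u-w),int(v-w)
    return cv2.resize(im[y0:int(v+w),x0:int(u+w)].astype(np.float32),None,fx=S,fy=S,interpolation=cv2.INTER_CUBIC),x0,y0
def blob(mask,x0,y0,big=True):
    cs,_=cv2.findContours(mask.astype(np.uint8),cv2.RETR_EXTERNAL,cv2.CHAIN_APPROX_NONE)
    c=max(cs,key=cv2.contourArea)[:,0].astype(float)
    return (c+.5)/S-.5+np.array([x0,y0])
def rect(n,c,z):
    P=ray(n,c,z)[:,:2]*1000; (cx,cy),(w,h),a=cv2.minAreaRect(P.astype(np.float32))
    if w<h: w,h,a=h,w,a+90
    return np.round([cx,cy,w,h,(a+90)%180-90],1)
E
cat > m.py <<'E'
from h import *
top=avg("top"); sc=avg("scene"); np.savez("im.npz",top=top,scene=sc)
pads={"head":(119,187),"weight":(224,144),"guard":(331,138),"tweez":(448,182)}
spads={"head":(415,171),"weight":(380,237),"guard":(303,300),"tweez":(161,341)}
for n,im,D in(("top",top,pads),("scene",sc,spads)):
  for k,(u,v) in D.items():
    r,x0,y0=roi(im,u,v,38); g=r.mean(2); bg=np.median(g)
    dark=g<bg*.55
    out=blob(dark,x0,y0); 
    full=np.zeros(g.shape,np.uint8); oc=((out-[x0,y0]+.5)*S-.5).round().astype(np.int32); cv2.fillPoly(full,[oc],1)
    inner=cv2.erode(full,np.ones((3*S//2,)*2))
    w=(inner>0)&(g>(bg*.2+bg*1.1)/2)
    wb=blob(w,x0,y0)
    print(n,k,"pad",rect(n,out,.004),"sil",rect(n,wb,.004),"bg",bg,g.min())
E
python3 m.py
python3 - <<'E'
from h import *
d=np.load("im.npz")
for n,D in(("top",{"head":(320,232),"weight":(231,222),"guard":(387,255),"tweez":(152,255)}),("scene",{"head":(253,229),"weight":(323,193),"guard":(184,247),"tweez":(355,152)})):
  for k,(u,v) in D.items():
    r,x0,y0=roi(d[n],u,v,30 if k=="tweez" else 20); g=r.mean(2); bg=np.median(g)
    z={"head":.014,"weight":.024,"guard":.008,"tweez":.0045}[k]
    for nm,m in(("bright",g>bg*1.12),("dark.5",g<bg*.5),("dark.65",g<bg*.65),("dark.88",g<bg*.88),("any",abs(g-bg)>bg*.12)):
        if m.sum()<S*S*3: continue
        c=blob(m,x0,y0); print(n,k,nm,rect(n,c,z),"px",c.mean(0).round(1))
E
```

```text
top head pad [527.  370.   88.2  49.9  33. ] sil [527.1 370.5  64.7  27.4  33. ] bg 125.46084 0.76842266
top weight pad [633.  129.7  60.3  59.6 -38.4] sil [633.9 129.8  40.4  39.6 -88.9] bg 126.679276 -0.17736715
top guard pad [ 653.  -118.1   70.1   49.8  -30.4] sil [ 653.6 -118.4   42.7   29.2  -29.9] bg 126.71573 1.6986427
top tweez pad [ 554.5 -391.   133.4   41.4   15.9] sil [ 555.1 -392.9  116.7   16.1   15.9] bg 126.27656 0.68472624
scene head pad [527.6 368.9  86.5  51.6  32.9] sil [525.3 370.9  63.7  26.9  32.4] bg 126.00204 40.18008
scene weight pad [634.2 128.4  59.8  59.5 -37.4] sil [632.6 130.2  39.7  39.5  52.6] bg 127.24411 41.050148
scene guard pad [ 654.3 -119.2   70.1   49.2  -30.1] sil [ 652.9 -118.3   42.1   29.2  -30.4] bg 127.20359 40.12521
scene tweez pad [ 555.9 -392.9  134.2   40.    16. ] sil [ 554.7 -393.2  116.5   15.4   15.9] bg 126.44092 33.49906
top head bright [425.5 -91.3  38.8   2.7   1.5] px [317.4 235.1]
top head dark.65 [424.6 -84.6  39.6   3.8   1.7] px [314.5 235.7]
top head dark.88 [425.1 -84.6  43.8   7.2   0.9] px [314.5 235.4]
top head any 
[... 1079 characters left out ...]

scene weight dark.65 [468.9  92.   34.3  27.2  50.4] px [323.  197.3]
scene weight dark.88 [459.9  99.5  56.4  39.4 -39.4] px [322.9 194.4]
scene weight any [459.9  99.5  56.4  39.4 -39.4] px [322.9 194.4]
scene guard dark.5 [ 384.9 -253.8   44.1   31.5  -58.5] px [184.  246.4]
scene guard dark.65 [ 385.  -253.6   46.2   34.1  -58. ] px [184.2 247. ]
scene guard dark.88 [ 385.  -253.3   50.1   38.3  -58.5] px [184.4 246.9]
scene guard any [ 385.  -253.3   50.1   38.3  -58.5] px [184.4 246.9]
scene tweez dark.65 [374.3 288.1 110.6  15.   -8.4] px [354.4 153.6]
scene tweez dark.88 [372.6 288.6 120.9  22.1  -8.3] px [354.2 153.2]
scene tweez any [372.6 288.6 120.9  22.1  -8.3] px [354.2 153.2]
```

```bash
python3 - <<'E'
from h import *
d=np.load("im.npz")
for n,D in(("top",{"head":(320,232),"weight":(231,222),"tweez":(152,255)}),("scene",{"head":(253,229),"weight":(323,193)})):
  for k,(u,v) in D.items():
    r,x0,y0=roi(d[n],u,v,30 if k=="tweez" else 20); g=r.mean(2); bg=np.median(g); ch=r[:,:,1]-r[:,:,[0,2]].mean(2); ch=cv2.GaussianBlur(ch,(0,0),2); cb=np.median(ch)
    z={"head":.014,"weight":.024,"guard":.008,"tweez":.0045}[k]
    print(n,k,"chroma bg",cb,"min",ch.min())
    for nm,m in(("neutral",(ch<cb*.5)),("neutral&lit",(ch<cb*.5)&(g>bg*.85))):
        if m.sum()<200: continue
        c=blob(m,x0,y0); print(n,k,nm,rect(n,c,z),"px",c.mean(0).round(1))
s=get_state(); print(R.from_rotvec(s['tool_rot']).as_matrix().round(3))
r=d["top"]; print(r[232,310:332].round(0).astype(int).tolist())
crop(d["top"],135,220,170,290,8,"pics/tw.png")
E
```

```text
top head chroma bg 6.4196773 min 1.8471612
top head neutral [436.2 -95.9  51.3   9.4   7.8] px [319.8 230.6]
top head neutral&lit [438.3 -96.   18.9   8.7  -2.7] px [319.9 229.8]
top weight chroma bg 6.4441543 min -1.3394358
top weight neutral [450.9 107.5  37.4  34.5  84.4] px [230.5 222.4]
top weight neutral&lit [450.9 107.3  32.7  32.1  30.1] px [230.8 222. ]
top tweez chroma bg 6.478936 min -1.0310292
top tweez neutral [359.7 293.8  82.3   9.2  -3.1] px [149.  261.2]
top tweez neutral&lit [423.1 283.1   9.6   4.5 -11.1] px [154.7 232.9]
scene head chroma bg 6.650133 min 1.7143445
scene head neutral [ 430.  -100.2   49.    23.4   -8.3] px [249.4 226.2]
scene head neutral&lit [429.  -98.2  49.3  20.    2.2] px [250.3 225.7]
scene weight chroma bg 6.645948 min 0.19672072
scene weight neutral [458.1 100.1  53.9  34.1 -40.7] px [322.7 193.8]
scene weight neutral&lit [444.9 111.8  33.8  18.6  48.5] px [323. 188.]
[[ 0.941  0.339  0.   ]
 [ 0.339 -0.941 -0.   ]
 [-0.     0.    -1.   ]]
[[121, 126, 121], [123, 128, 122], [123, 129, 122], [111, 116, 110], [75, 78, 75], [83, 88, 86], [112, 118, 119], [136, 142, 143], [135, 142, 142], [122, 128, 128], [83, 88, 88], [93, 98, 100], [130, 138, 138], [134, 140, 142], [133, 141, 141], [130, 136, 134], [124, 131, 124], [126, 133, 125], [125, 131, 125], [124, 131, 124], [124, 129, 122], [126, 131, 125]][ WARN:0@0.054] global loadsave.cpp:1063 imwrite_ Unsupported depth image for selected encoder is fallbacked to CV_8U.
```

View pics/tw.png

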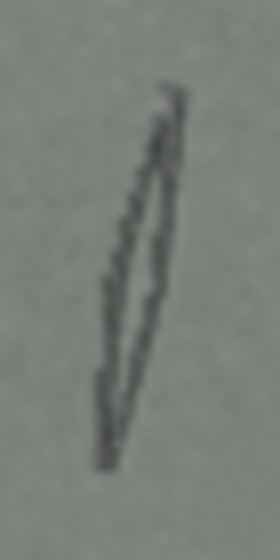

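```bash
python3 - <<'E'
from h import *
d=np.load("im.npz")["top"]
print(ray("top",[[320.5,236],[315.9,236],[325.2,236],[320.3,219.2],[320.5,245]],.014)*1000)
b=d[:,:,2]-d[:,:,1]
for v in (228,232,237,242): print(v,b[v,313:329].round(0).astype(int).tolist())
print("stem col",d[212:250,319].mean(1).round().astype(int).tolist()); print(d[212:250,323].mean(1).round().astype(int).tolist(), (b[214:250,320:325].mean(1)).round(1).tolist())
print(ray("top",[[156.5,230.3],[147.8,278.5]],.0045)*1000)
E
```

```text
[[ 423.47984834  -97.98404067   14.        ]
 [ 423.26853321  -87.46440512   14.        ]
 [ 423.69575358 -108.73217958   14.        ]
 [ 461.91398075  -96.9536744    14.        ]
 [ 402.9435258   -98.28968097   14.        ]]
228 [-6, -5, -1, 1, -1, 0, 1, 0, 0, 0, 0, 0, -4, -7, -8, -6]
232 [-6, -3, -2, 1, 1, 0, 1, 0, 1, 0, 1, 0, -2, -7, -8, -6]
237 [-8, -6, -4, 0, 1, 0, 0, 1, 2, 0, -1, 0, -1, -6, -9, -7]
242 [-7, -6, -5, 2, 0, 0, 1, -1, 0, 0, 1, 1, -1, -6, -7, -6]
stem col [126, 129, 128, 128, 125, 125, 122, 117, 114, 112, 111, 110, 106, 88, 131, 140, 139, 129, 125, 129, 126, 126, 132, 133, 132, 133, 133, 131, 138, 138, 137, 138, 132, 128, 128, 128, 128, 126]
[127, 126, 126, 125, 126, 125, 126, 127, 126, 125, 123, 124, 121, 120, 134, 138, 138, 138, 138, 138, 139, 139, 138, 138, 138, 138, 138, 137, 137, 138, 137, 136, 124, 125, 129, 129, 127, 127] [-6.9, -6.8, -6.6, -7.0, -6.2, -4.3, -4.7, -3.9, -4.0, -4.1, -3.7, -2.3, 0.3, 0.5, 0.0, 0.8, 0.6, 0.7, 0.6, 0.9, -0.1, 0.7, 0.5, 0.4, 0.1, 0.4, 0.4, 0.4, 0.3, 0.4, -0.4, -5.9, -7.7, -7.1, -6.7, -6.8]
[[429.06222052 279.7780628    4.5       ]
 [318.12894337 296.11320095   4.5       ]]
```

The tweezers crop shows the ends at about (175,85) and (106,470) in the 8x view, so the tweezers lie at (374,288) mm, −8.4°. Headshell is (433,−98) at 2°, guard (385,−253) at −58.5°, weight (451,107). The sizes match the descriptions.

```bash
cat > p.py <<'E'
import sys; from h import *
s=get_state(); p=s['position']*1000; r=R.from_rotvec(s['tool_rot']); M=r.as_matrix(); th=np.degrees(np.arctan2(M[1,0],M[0,0]))
print("t",round(s['time'],2),"p",p.round(1),"yaw",th.round(2),"tilt",np.degrees(np.arccos(-M[2,2])).round(2),"jaw",(s['grip_width']*87).round(1),"gf",s['grip_force'],"F",s['ft_force'].round(1),"j",s['joint_positions'].round(2))
def legs(T):
    global p,th
    for x,y,z,a in T:
        a_=np.radians(th); d=np.array([x,y,z])-p
        print("->",(x,y,z,a),"xyz",np.round([d[0]*np.cos(a_)+d[1]*np.sin(a_),d[0]*np.sin(a_)-d[1]*np.cos(a_),-d[2]],1),"drz",round(-np.radians(a-th),3),"dist",np.linalg.norm(d).round())
        p=np.array([x,y,z],float); th=a
legs([tuple(float(v) for v in a.split(',')) for a in sys.argv[1:]])
E
python3 -c "
import bench;print([x for x in dir(bench) if x[0]!='_']);print(getattr(bench,'nose_length',None))"
python3 p.py 433,-98,120,2 433,-98,40,2
```

```text
['MotionError', 'calibration', 'close_job', 'get_image', 'get_state', 'nose_length']
0.017Traceback (most recent call last):
  File "p.py", line 3, in <module>
    print("t",round(s['time'],2),"p",p.round(1),"yaw",th.round(2),"tilt",np.degrees(np.arccos(-M[2,2])).round(2),"jaw",(s['grip_width']*87).round(1),"gf",s['grip_force'],"F",s['ft_force'].round(1),"j",s['joint_positions'].round(2))
                                                                                                                       ^^^^^^^^^^^^^^^^^^^^^^^^^^
AttributeError: 'float' object has no attribute 'round'
```

```bash
sed -i "s/(s\['grip_width'\]\*87).round(1)/round(s['grip_width']*87,1)/" p.py; python3 p.py 433,-98,120,2 433,-98,40,2
```

```text
t 0.75 p [ 220.3 -611.5  239.6] yaw 19.82 tilt 0.01 jaw 86.7 gf 0.0 F [-0.6 -0.7 -0.1] j [ 1.24  0.32 -0.07  1.45  0.02  1.37 -0.06]
-> (433.0, -98.0, 120.0, 2.0) xyz [ 374.2 -411.   119.6] drz 0.311 dist 569.0
-> (433.0, -98.0, 40.0, 2.0) xyz [ 0.  0. 80.] drz -0.0 dist 80.0
```

>>> send_rows(
  xyz=[
    [7, -8, 2],
    [22, -25, 7],
    [45, -49, 14],
    [67, -74, 21],
    [90, -99, 29],
    [112, -123, 36],
    [135, -148, 43],
    [157, -173, 50],
    [180, -197, 57],
    [202, -222, 65],
  ],
  dr=[
    [0, 0, 0.006],
    [0, 0, 0.019],
    [0, 0, 0.037],
    [0, 0, 0.056],
    [0, 0, 0.075],
    [0, 0, 0.093],
    [0, 0, 0.112],
    [0, 0, 0.131],
    [0, 0, 0.149],
    [0, 0, 0.168],
  ],
  jaw=50,
)

```text
time: 1.58
position: [0.3357, -0.332, 0.1744]
tool_rot: [3.128, 0.278, 0.001]
ft_force: [0.1, 0.2, 1.2]
grip_width: 0.579
grip_force: 0.0
```

```bash
python3 p.py 433,-98,120,2 433,-98,40,2
```

```text
t 1.58 p [ 335.7 -332.   174.4] yaw 10.15 tilt 0.06 jaw 50.3 gf 0.0 F [0.1 0.2 1.2] j [ 0.99 -0.   -0.26  1.95 -0.    1.19 -0.67]
-> (433.0, -98.0, 120.0, 2.0) xyz [ 137.  -213.1   54.4] drz 0.142 dist 259.0
-> (433.0, -98.0, 40.0, 2.0) xyz [ 0.  0. 80.] drz -0.0 dist 80.0
```

>>> send_rows(
  xyz=[
    [14, -21, 5],
    [27, -43, 11],
    [48, -75, 19],
    [69, -107, 30],
    [89, -139, 45],
    [110, -170, 62],
    [123, -192, 80],
    [132, -205, 96],
    [136, -211, 110],
    [137, -213, 114],
  ],
  dr=[
    [0, 0, 0.014],
    [0, 0, 0.028],
    [0, 0, 0.05],
    [0, 0, 0.07],
    [0, 0, 0.09],
    [0, 0, 0.11],
    [0, 0, 0.128],
    [0, 0, 0.137],
    [0, 0, 0.142],
    [0, 0, 0.142],
  ],
)

```text
time: 2.42
position: [0.4309, -0.0976, 0.0587]
tool_rot: [-3.14, -0.062, 0.005]
ft_force: [-1.9, 0.5, 0.1]
grip_width: 0.576
grip_force: 0.0
```

```bash
python3 p.py 433,-98,20.5,2; python3 -c "
from h import *
im=get_image('top'); crop(im,270,190,370,270,6,'pics/g1.png')"
```

```text
t 2.42 p [430.9 -97.6  58.7] yaw 2.25 tilt 0.19 jaw 50.1 gf 0.0 F [-1.9  0.5  0.1] j [ 0.7   0.09 -0.55  2.13  0.06  0.94 -1.42]
-> (433.0, -98.0, 20.5, 2.0) xyz [ 2.1  0.4 38.2] drz 0.004 dist 38.0
```

View pics/g1.png

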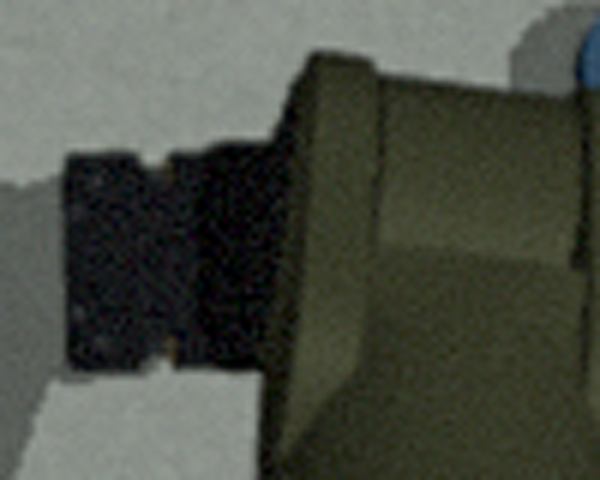

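The top view is blocked by the gripper body, which spans about 65 to 600 in the crop, and nothing unexpected shows. Descend and grip.

>>> send_rows(
  xyz=[
    [1, 0, 4],
    [2, 0, 10],
    [2, 0, 17],
    [2, 0, 24],
    [2, 0, 30],
    [2, 0, 34],
    [2, 0, 37],
    [2, 0, 38],
    [2, 0, 38],
    [2, 0, 38],
  ],
  dr=[
    [0, 0, 0.004],
    [0, 0, 0.004],
    [0, 0, 0.004],
    [0, 0, 0.004],
    [0, 0, 0.004],
    [0, 0, 0.004],
    [0, 0, 0.004],
    [0, 0, 0.004],
    [0, 0, 0.004],
    [0, 0, 0.004],
  ],
)

```text
time: 3.3
position: [0.4344, -0.1003, 0.0226]
tool_rot: [3.141, 0.05, 0.0]
ft_force: [0.0, 0.5, -0.2]
grip_width: 0.576
grip_force: 0.0
```

>>> send_rows(
  xyz=[
    [0, 0, 0],
    [0, 0, 0],
    [0, 0, 0],
    [0, 0, 0],
    [0, 0, 0],
    [0, 0, 0],
    [0, 0, 0],
    [0, 0, 0],
    [0, 0, 0],
    [0, 0, 0],
  ],
  dr=[
    [0, 0, 0],
    [0, 0, 0],
    [0, 0, 0],
    [0, 0, 0],
    [0, 0, 0],
    [0, 0, 0],
    [0, 0, 0],
    [0, 0, 0],
    [0, 0, 0],
    [0, 0, 0],
  ],
  jaw=15,
  grip_force=12,
)

```text
time: 4.13
position: [0.4343, -0.1002, 0.0226]
tool_rot: [3.141, 0.05, 0.0]
ft_force: [-0.9, 1.4, 1.6]
grip_width: 0.248
grip_force: 12.0
```

```bash
python3 p.py 433,-98,90,2 526.5,370.6,90,33 526.5,370.6,26,33
```

```text
t 4.13 p [ 434.3 -100.2   22.6] yaw 1.83 tilt 0.01 jaw 21.6 gf 12.000092715024948 F [-0.9  1.4  1.6] j [ 0.69  0.16 -0.55  2.15  0.11  0.86 -1.46]
-> (433.0, -98.0, 90.0, 2.0) xyz [ -1.2  -2.3 -67.4] drz -0.003 dist 67.0
-> (526.5, 370.6, 90.0, 33.0) xyz [ 109.8 -465.1   -0. ] drz -0.541 dist 478.0
-> (526.5, 370.6, 26.0, 33.0) xyz [ 0.  0. 64.] drz -0.0 dist 64.0
```

```bash
python3 p.py 462,41,91,11.2 527.4,371.2,91,33 527.4,371.2,27,33
```

```text
t 4.13 p [ 434.3 -100.2   22.6] yaw 1.83 tilt 0.01 jaw 21.6 gf 12.000092715024948 F [-0.9  1.4  1.6] j [ 0.69  0.16 -0.55  2.15  0.11  0.86 -1.46]
-> (462.0, 41.0, 91.0, 11.2) xyz [  32.2 -140.3  -68.4] drz -0.164 dist 159.0
-> (527.4, 371.2, 91.0, 33.0) xyz [ 128.3 -311.2   -0. ] drz -0.38 dist 337.0
-> (527.4, 371.2, 27.0, 33.0) xyz [ 0.  0. 64.] drz -0.0 dist 64.0
```

>>> send_rows(
  xyz=[
    [0, 0, -5],
    [0, 0, -15],
    [0, 0, -28],
    [1, -4, -41],
    [3, -14, -52],
    [7, -32, -60],
    [13, -56, -65],
    [19, -84, -68],
    [26, -112, -68],
    [32, -140, -68],
  ],
  dr=[
    [0, 0, 0],
    [0, 0, 0],
    [0, 0, 0],
    [0, 0, -0.005],
    [0, 0, -0.016],
    [0, 0, -0.038],
    [0, 0, -0.066],
    [0, 0, -0.098],
    [0, 0, -0.131],
    [0, 0, -0.164],
  ],
)

```text
time: 4.97
position: [0.4621, 0.0436, 0.0915]
tool_rot: [3.126, 0.313, 0.002]
ft_force: [0.5, -0.2, -0.3]
grip_width: 0.247
grip_force: 12.0
```

>>> send_rows(
  xyz=[
    [13, -31, 0],
    [27, -65, 0],
    [41, -100, 0],
    [56, -136, 0],
    [71, -172, 0],
    [86, -208, 0],
    [101, -244, 0],
    [114, -277, 0],
    [124, -300, 0],
    [128, -311, 0],
  ],
  dr=[
    [0, 0, -0.038],
    [0, 0, -0.08],
    [0, 0, -0.122],
    [0, 0, -0.166],
    [0, 0, -0.21],
    [0, 0, -0.254],
    [0, 0, -0.298],
    [0, 0, -0.338],
    [0, 0, -0.366],
    [0, 0, -0.38],
  ],
)

```text
time: 5.8
position: [0.5246, 0.377, 0.0911]
tool_rot: [-3.005, -0.902, -0.0]
ft_force: [-1.0, -0.2, 0.0]
grip_width: 0.25
grip_force: 12.0
```

>>> send_rows(
  xyz=[
    [0, 0, 0],
    [0, 0, 3],
    [0, 0, 9],
    [0, 0, 17],
    [0, 0, 26],
    [0, 0, 35],
    [0, 0, 43],
    [0, 0, 49],
    [0, 0, 53],
    [0, 0, 53],
  ],
  dr=[
    [0, 0, 0],
    [0, 0, 0],
    [0, 0, 0],
    [0, 0, 0],
    [0, 0, 0],
    [0, 0, 0],
    [0, 0, 0],
    [0, 0, 0],
    [0, 0, 0],
    [0, 0, 0],
  ],
)

```text
time: 6.63
position: [0.5262, 0.3701, 0.0362]
tool_rot: [3.012, 0.892, -0.003]
ft_force: [0.5, -0.1, -0.2]
grip_width: 0.251
grip_force: 12.0
```

```bash
python3 p.py 527.4,371.2,27,33; python3 -c "
from h import *
im=get_image('scene'); crop(im,365,130,465,205,8,'pics/s1.png')"
```

```text
t 6.63 p [526.2 370.1  36.2] yaw 32.99 tilt 0.11 jaw 21.8 gf 11.99987143278122 F [ 0.5 -0.1 -0.2] j [-0.07  0.61 -0.77  1.65  0.47  1.08 -1.97]
-> (527.4, 371.2, 27.0, 33.0) xyz [ 1.6 -0.3  9.2] drz -0.0 dist 9.0
```

View pics/s1.png

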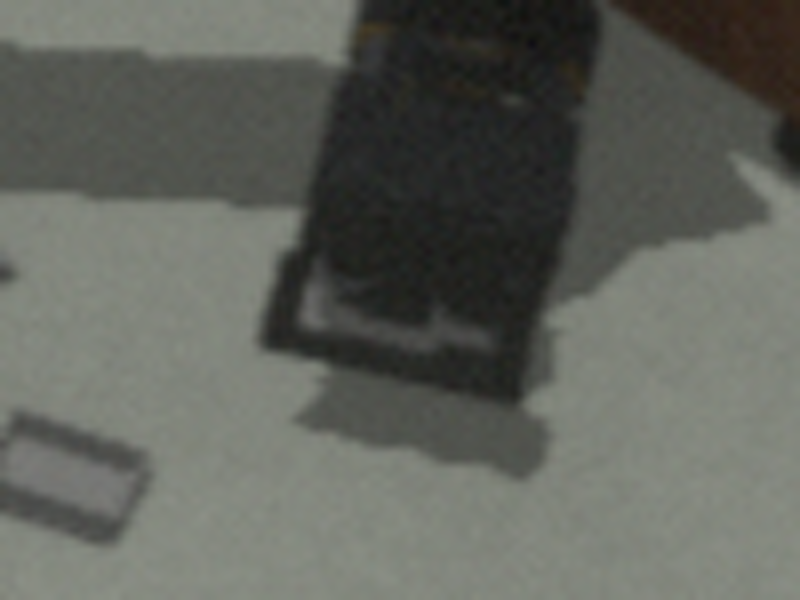

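Held over the pad with the silhouette showing around it, at about (300–510, 270–350) in the crop. Lower, release, lift.

>>> send_rows(
  xyz=[
    [1, 0, 1],
    [1, 0, 2],
    [1, 0, 4],
    [1, 0, 6],
    [1, 0, 7],
    [1, 0, 8],
    [1, 0, 9],
    [1, 0, 9],
    [1, 0, 9],
    [1, 0, 9],
  ],
  dr=[
    [0, 0, 0],
    [0, 0, 0],
    [0, 0, 0],
    [0, 0, 0],
    [0, 0, 0],
    [0, 0, 0],
    [0, 0, 0],
    [0, 0, 0],
    [0, 0, 0],
    [0, 0, 0],
  ],
)

```text
time: 7.52
position: [0.5277, 0.3712, 0.0286]
tool_rot: [3.012, 0.892, 0.0]
ft_force: [0.5, -0.2, -0.6]
grip_width: 0.251
grip_force: 12.0
```

>>> send_rows(
  xyz=[
    [0, 0, 0],
    [0, 0, 0],
    [0, 0, 0],
    [0, 0, 0],
    [0, 0, 0],
    [0, 0, 0],
    [0, 0, -3],
    [0, 0, -10],
    [0, 0, -24],
    [0, 0, -44],
  ],
  dr=[
    [0, 0, 0],
    [0, 0, 0],
    [0, 0, 0],
    [0, 0, 0],
    [0, 0, 0],
    [0, 0, 0],
    [0, 0, 0],
    [0, 0, 0],
    [0, 0, 0],
    [0, 0, 0],
  ],
  jaw=46,
)

```text
time: 8.35
position: [0.5269, 0.3706, 0.0725]
tool_rot: [3.012, 0.892, -0.004]
ft_force: [1.0, 0.4, 0.1]
grip_width: 0.528
grip_force: 0.0
```

```bash
python3 p.py 490,130,150,70 395,-150,120,110  385,-253,60,121.5 385,-253,21,121.5
```

```text
t 8.35 p [526.9 370.6  72.5] yaw 33.0 tilt 0.14 jaw 46.0 gf 0.0 F [1.  0.4 0.1] j [-0.05  0.57 -0.79  1.62  0.44  1.14 -1.95]
-> (490.0, 130.0, 150.0, 70.0) xyz [-162.   181.7  -77.5] drz -0.646 dist 255.0
-> (395.0, -150.0, 120.0, 110.0) xyz [-295.6    6.5   30. ] drz -0.698 dist 297.0
-> (385.0, -253.0, 60.0, 121.5) xyz [-93.4 -44.6  60. ] drz -0.201 dist 120.0
-> (385.0, -253.0, 21.0, 121.5) xyz [ 0.  0. 39.] drz -0.0 dist 39.0
```

```bash
python3 p.py 490,130,150,70 412,-150,120,108  385,-253,60,121.5
```

```text
t 8.35 p [526.9 370.6  72.5] yaw 33.0 tilt 0.14 jaw 46.0 gf 0.0 F [1.  0.4 0.1] j [-0.05  0.57 -0.79  1.62  0.44  1.14 -1.95]
-> (490.0, 130.0, 150.0, 70.0) xyz [-162.   181.7  -77.5] drz -0.646 dist 255.0
-> (412.0, -150.0, 120.0, 108.0) xyz [-289.8   22.5   30. ] drz -0.663 dist 292.0
-> (385.0, -253.0, 60.0, 121.5) xyz [-89.6 -57.5  60. ] drz -0.236 dist 122.0
```

>>> send_rows(
  xyz=[
    [-3, 4, -10],
    [-10, 11, -22],
    [-23, 26, -34],
    [-39, 44, -44],
    [-58, 65, -54],
    [-78, 87, -62],
    [-99, 111, -68],
    [-120, 135, -73],
    [-141, 158, -76],
    [-162, 182, -77],
  ],
  dr=[
    [0, 0, -0.01],
    [0, 0, -0.04],
    [0, 0, -0.09],
    [0, 0, -0.155],
    [0, 0, -0.23],
    [0, 0, -0.31],
    [0, 0, -0.395],
    [0, 0, -0.48],
    [0, 0, -0.563],
    [0, 0, -0.646],
  ],
)

```text
time: 9.18
position: [0.4908, 0.129, 0.1507]
tool_rot: [2.567, 1.807, 0.002]
ft_force: [0.2, 0.8, 0.2]
grip_width: 0.529
grip_force: 0.0
```

>>> send_rows(
  xyz=[
    [-29, 2, 3],
    [-58, 5, 6],
    [-87, 7, 9],
    [-116, 9, 12],
    [-145, 11, 15],
    [-174, 14, 18],
    [-203, 16, 21],
    [-232, 18, 24],
    [-261, 20, 27],
    [-290, 22, 30],
  ],
  dr=[
    [0, 0, -0.066],
    [0, 0, -0.133],
    [0, 0, -0.199],
    [0, 0, -0.265],
    [0, 0, -0.331],
    [0, 0, -0.398],
    [0, 0, -0.464],
    [0, 0, -0.53],
    [0, 0, -0.597],
    [0, 0, -0.663],
  ],
)

```text
time: 10.02
position: [0.4119, -0.1513, 0.1204]
tool_rot: [1.84, 2.543, -0.002]
ft_force: [0.4, 0.3, 0.2]
grip_width: 0.527
grip_force: 0.0
```

>>> send_rows(
  xyz=[
    [-20, -13, 8],
    [-38, -24, 16],
    [-54, -35, 25],
    [-67, -43, 34],
    [-77, -50, 43],
    [-84, -54, 51],
    [-88, -56, 57],
    [-90, -57, 60],
    [-90, -57, 60],
    [-90, -57, 60],
  ],
  dr=[
    [0, 0, -0.05],
    [0, 0, -0.1],
    [0, 0, -0.145],
    [0, 0, -0.18],
    [0, 0, -0.205],
    [0, 0, -0.222],
    [0, 0, -0.232],
    [0, 0, -0.236],
    [0, 0, -0.236],
    [0, 0, -0.236],
  ],
)

```text
time: 10.85
position: [0.3864, -0.2523, 0.0598]
tool_rot: [1.533, 2.742, 0.0]
ft_force: [-0.1, -0.1, 0.0]
grip_width: 0.535
grip_force: 0.0
```

```bash
python3 p.py 385,-253,21,121.5;cat > place.py <<'E'
E
python3 - <<'E'
from h import *
im=avg("top",4); crop(im,95,160,145,215,10,"pics/p1.png")
E
```

```text
t 10.85 p [ 386.4 -252.3   59.8] yaw 121.56 tilt 0.02 jaw 46.5 gf 0.0 F [-0.1 -0.1  0. ] j [ 1.18  0.15 -0.69  2.08  0.12  0.95  0.98]
-> (385.0, -253.0, 21.0, 121.5) xyz [ 0.1 -1.6 38.8] drz 0.001 dist 39.0[ WARN:0@1.118] global loadsave.cpp:1063 imwrite_ Unsupported depth image for selected encoder is fallbacked to CV_8U.
```

View pics/p1.png

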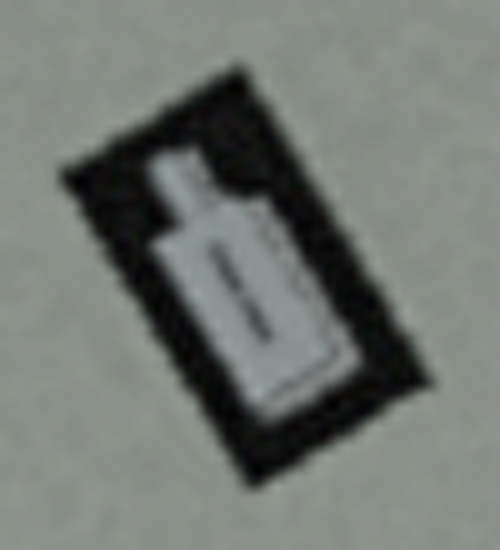

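The headshell sits on its silhouette from about (150,150) to (360,410) in the crop. The visible margins match the parallax I expect to within about 1 mm. Now grip the guard.

>>> send_rows(
  xyz=[
    [0, -1, 4],
    [0, -1, 10],
    [0, -1, 17],
    [0, -1, 24],
    [0, -1, 30],
    [0, -1, 34],
    [0, -1, 37],
    [0, -1, 38],
    [0, -1, 38],
    [0, -1, 38],
  ],
  dr=[
    [0, 0, 0],
    [0, 0, 0],
    [0, 0, 0],
    [0, 0, 0],
    [0, 0, 0],
    [0, 0, 0],
    [0, 0, 0],
    [0, 0, 0],
    [0, 0, 0],
    [0, 0, 0],
  ],
)

```text
time: 11.88
position: [0.3854, -0.2535, 0.0217]
tool_rot: [1.534, 2.741, -0.0]
ft_force: [0.3, 0.4, 0.3]
grip_width: 0.528
grip_force: 0.0
```

>>> send_rows(
  xyz=[
    [0, 0, 0],
    [0, 0, 0],
    [0, 0, 0],
    [0, 0, 0],
    [0, 0, 0],
    [0, 0, 0],
    [0, 0, 0],
    [0, 0, 0],
    [0, 0, 0],
    [0, 0, 0],
  ],
  dr=[
    [0, 0, 0],
    [0, 0, 0],
    [0, 0, 0],
    [0, 0, 0],
    [0, 0, 0],
    [0, 0, 0],
    [0, 0, 0],
    [0, 0, 0],
    [0, 0, 0],
    [0, 0, 0],
  ],
  jaw=15,
  grip_force=12,
)

```text
time: 12.72
position: [0.3852, -0.2536, 0.0217]
tool_rot: [1.535, 2.741, -0.0]
ft_force: [-0.6, 0.3, 3.5]
grip_width: 0.277
grip_force: 12.0
```

```bash
python3 p.py 430,-225,115,125 653,-118,115,149.8
```

```text
t 12.72 p [ 385.2 -253.6   21.7] yaw 121.51 tilt 0.01 jaw 24.1 gf 12.000190783292055 F [-0.6  0.3  3.5] j [ 1.16  0.22 -0.68  2.11  0.18  0.87  0.93]
-> (430.0, -225.0, 115.0, 125.0) xyz [  0.9  53.1 -93.3] drz -0.061 dist 107.0
-> (653.0, -118.0, 115.0, 149.8) xyz [-40.3 244.   -0. ] drz -0.433 dist 247.0
```

>>> send_rows(
  xyz=[
    [0, 0, -8],
    [0, 0, -20],
    [0, 1, -34],
    [0, 3, -48],
    [0, 8, -61],
    [0, 15, -72],
    [1, 24, -81],
    [1, 33, -88],
    [1, 43, -92],
    [1, 53, -93],
  ],
  dr=[
    [0, 0, 0],
    [0, 0, 0],
    [0, 0, 0],
    [0, 0, -0.005],
    [0, 0, -0.01],
    [0, 0, -0.02],
    [0, 0, -0.03],
    [0, 0, -0.04],
    [0, 0, -0.05],
    [0, 0, -0.061],
  ],
)

```text
time: 13.55
position: [0.4311, -0.2244, 0.1153]
tool_rot: [1.448, 2.787, -0.0]
ft_force: [-0.0, 0.4, -0.4]
grip_width: 0.277
grip_force: 12.0
```

>>> send_rows(
  xyz=[
    [-3, 16, 0],
    [-7, 41, 0],
    [-11, 68, 0],
    [-16, 98, 0],
    [-21, 128, 0],
    [-26, 158, 0],
    [-31, 188, 0],
    [-36, 216, 0],
    [-39, 236, 0],
    [-40, 244, 0],
  ],
  dr=[
    [0, 0, -0.028],
    [0, 0, -0.073],
    [0, 0, -0.12],
    [0, 0, -0.174],
    [0, 0, -0.227],
    [0, 0, -0.28],
    [0, 0, -0.334],
    [0, 0, -0.383],
    [0, 0, -0.419],
    [0, 0, -0.433],
  ],
)

```text
time: 14.38
position: [0.6549, -0.1138, 0.1131]
tool_rot: [-0.81, -3.034, -0.006]
ft_force: [-0.9, -0.2, 0.0]
grip_width: 0.276
grip_force: 12.0
```

>>> send_rows(
  xyz=[
    [0, 0, 1],
    [0, 0, 6],
    [0, 0, 14],
    [0, 0, 25],
    [0, 0, 38],
    [0, 0, 51],
    [0, 0, 63],
    [0, 0, 72],
    [0, 0, 78],
    [0, 0, 80],
  ],
  dr=[
    [0, 0, 0],
    [0, 0, 0],
    [0, 0, 0],
    [0, 0, 0],
    [0, 0, 0],
    [0, 0, 0],
    [0, 0, 0],
    [0, 0, 0],
    [0, 0, 0],
    [0, 0, 0],
  ],
)

```text
time: 15.22
position: [0.6518, -0.1176, 0.0329]
tool_rot: [-0.817, -3.031, 0.0]
ft_force: [-0.4, -0.3, 0.4]
grip_width: 0.273
grip_force: 12.0
```

```bash
python3 p.py 653.2,-118.3,26.3,149.8
```

```text
t 15.22 p [ 651.8 -117.6   32.9] yaw 149.82 tilt 0.12 jaw 23.8 gf 11.999991126358509 F [-0.4 -0.3  0.4] j [ 0.69  0.64 -0.75  1.6   0.48  1.1   0.86]
-> (653.2, -118.3, 26.3, 149.8) xyz [-1.6  0.1  6.6] drz 0.0 dist 7.0
```

>>> send_rows(
  xyz=[
    [0, 0, 1],
    [-1, 0, 2],
    [-1, 0, 4],
    [-1, 0, 5],
    [-1, 0, 6],
    [-1, 0, 7],
    [-1, 0, 8],
    [-1, 0, 8],
    [-1, 0, 8],
    [-1, 0, 8],
  ],
  dr=[
    [0, 0, 0],
    [0, 0, 0],
    [0, 0, 0],
    [0, 0, 0],
    [0, 0, 0],
    [0, 0, 0],
    [0, 0, 0],
    [0, 0, 0],
    [0, 0, 0],
    [0, 0, 0],
  ],
)

```text
time: 16.05
position: [0.6535, -0.1182, 0.0266]
tool_rot: [0.818, 3.033, -0.0]
ft_force: [-0.2, 1.0, -0.4]
grip_width: 0.272
grip_force: 12.0
```

```bash
python3 p.py 653.2,-118.3,26.3,149.8
```

```text
t 16.05 p [ 653.5 -118.2   26.6] yaw 149.82 tilt 0.0 jaw 23.7 gf 11.999973077327013 F [-0.2  1.  -0.4] j [ 0.69  0.65 -0.75  1.6   0.48  1.08  0.86]
-> (653.2, -118.3, 26.3, 149.8) xyz [ 0.2 -0.2  0.3] drz 0.0 dist 0.0
```

>>> send_rows(
  xyz=[
    [0, 0, 0],
    [0, 0, 0],
    [0, 0, 0],
    [0, 0, 0],
    [0, 0, 0],
    [0, 0, 0],
    [0, 0, -3],
    [0, 0, -10],
    [0, 0, -24],
    [0, 0, -44],
  ],
  dr=[
    [0, 0, 0],
    [0, 0, 0],
    [0, 0, 0],
    [0, 0, 0],
    [0, 0, 0],
    [0, 0, 0],
    [0, 0, 0],
    [0, 0, 0],
    [0, 0, 0],
    [0, 0, 0],
  ],
  jaw=46,
)

```text
time: 16.88
position: [0.6525, -0.1181, 0.0705]
tool_rot: [-0.817, -3.031, 0.0]
ft_force: [0.1, 0.1, 0.4]
grip_width: 0.53
grip_force: 0.0
```

```bash
python3 p.py 530,17,105,125 451,107,70,110 451,107,23,110
```

```text
t 16.88 p [ 652.5 -118.1   70.5] yaw 149.83 tilt 0.15 jaw 46.1 gf 0.0 F [0.1 0.1 0.4] j [ 0.71  0.6  -0.77  1.57  0.45  1.15  0.88]
-> (530.0, 17.0, 105.0, 125.0) xyz [173.8  55.2 -34.5] drz 0.433 dist 186.0
-> (451.0, 107.0, 70.0, 110.0) xyz [119.  -13.1  35. ] drz 0.262 dist 125.0
-> (451.0, 107.0, 23.0, 110.0) xyz [ 0.  0. 47.] drz -0.0 dist 47.0
```

>>> send_rows(
  xyz=[
    [3, 1, -14],
    [10, 3, -24],
    [23, 7, -30],
    [40, 13, -34],
    [62, 20, -34],
    [86, 27, -34],
    [111, 35, -34],
    [134, 43, -34],
    [155, 49, -34],
    [174, 55, -34],
  ],
  dr=[
    [0, 0, 0.01],
    [0, 0, 0.025],
    [0, 0, 0.06],
    [0, 0, 0.1],
    [0, 0, 0.155],
    [0, 0, 0.215],
    [0, 0, 0.277],
    [0, 0, 0.334],
    [0, 0, 0.386],
    [0, 0, 0.433],
  ],
  jaw=66,
)

```text
time: 17.72
position: [0.5291, 0.0185, 0.105]
tool_rot: [1.453, 2.785, -0.001]
ft_force: [0.4, -0.2, -0.5]
grip_width: 0.759
grip_force: 0.0
```

>>> send_rows(
  xyz=[
    [18, -2, 2],
    [36, -4, 5],
    [54, -6, 9],
    [71, -8, 14],
    [86, -9, 19],
    [99, -11, 25],
    [109, -12, 30],
    [116, -13, 34],
    [119, -13, 35],
    [119, -13, 35],
  ],
  dr=[
    [0, 0, 0.04],
    [0, 0, 0.08],
    [0, 0, 0.12],
    [0, 0, 0.156],
    [0, 0, 0.19],
    [0, 0, 0.218],
    [0, 0, 0.24],
    [0, 0, 0.255],
    [0, 0, 0.262],
    [0, 0, 0.262],
  ],
)

```text
time: 18.55
position: [0.4509, 0.1076, 0.0697]
tool_rot: [1.8, 2.574, -0.001]
ft_force: [-0.6, 0.1, -0.7]
grip_width: 0.757
grip_force: 0.0
```

>>> send_rows(
  xyz=[
    [0, 0, 2],
    [0, 0, 7],
    [0, 0, 15],
    [0, 0, 24],
    [0, 0, 32],
    [0, 0, 39],
    [0, 0, 44],
    [0, 0, 46],
    [0, 0, 46],
    [0, 0, 46],
  ],
  dr=[
    [0, 0, 0],
    [0, 0, 0],
    [0, 0, 0],
    [0, 0, 0],
    [0, 0, 0],
    [0, 0, 0],
    [0, 0, 0],
    [0, 0, 0],
    [0, 0, 0],
    [0, 0, 0],
  ],
)

```text
time: 19.38
position: [0.4518, 0.107, 0.0235]
tool_rot: [-1.802, -2.573, -0.0]
ft_force: [-0.5, 0.1, 0.2]
grip_width: 0.761
grip_force: 0.0
```

```bash
python3 p.py 451,107.3,22,110; python3 - <<'E'
from h import *
im=avg("top",4); crop(im,310,110,355,165,10,"pics/p2.png")
E
```

```text
t 19.38 p [451.8 107.   23.5] yaw 110.01 tilt 0.01 jaw 66.2 gf 0.0 F [-0.5  0.1  0.2] j [ 0.5   0.26 -0.85  2.1   0.25  0.89 -0.15]
-> (451.0, 107.3, 22.0, 110.0) xyz [ 0.6 -0.7  1.5] drz 0.0 dist 2.0[ WARN:0@1.059] global loadsave.cpp:1063 imwrite_ Unsupported depth image for selected encoder is fallbacked to CV_8U.
```

View pics/p2.png

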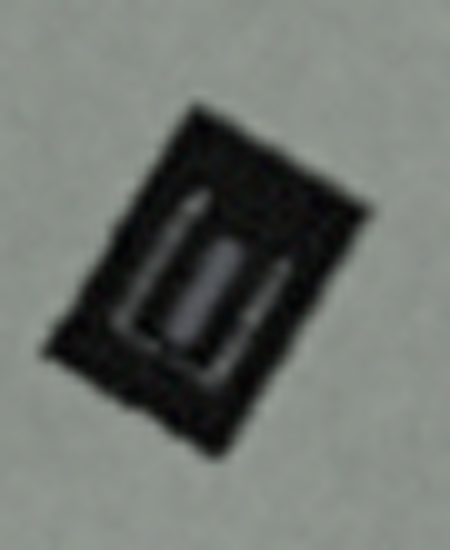

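The guard sits on its D with an even white rim on both sides, at about (120–290, 190–380) in the crop. Grip the counterweight.

>>> send_rows(
  xyz=[
    [0.6, 0, 1],
    [0.6, 0, 1],
    [0.6, 0, 1],
    [0.6, 0, 1],
    [0.6, 0, 1],
    [0.6, 0, 1],
    [0.6, 0, 1],
    [0.6, 0, 1],
    [0.6, 0, 1],
    [0.6, 0, 1],
  ],
  dr=[
    [0, 0, 0],
    [0, 0, 0],
    [0, 0, 0],
    [0, 0, 0],
    [0, 0, 0],
    [0, 0, 0],
    [0, 0, 0],
    [0, 0, 0],
    [0, 0, 0],
    [0, 0, 0],
  ],
  jaw=28,
  grip_force=20,
)

```text
time: 20.42
position: [0.4516, 0.1074, 0.0225]
tool_rot: [1.802, 2.573, -0.0]
ft_force: [0.2, -0.6, -0.7]
grip_width: 0.405
grip_force: 20.0
```

```bash
python3 p.py 633.2,129.9,75,110 633.2,129.9,32,110
```

```text
t 20.42 p [451.6 107.4  22.5] yaw 110.0 tilt 0.01 jaw 35.2 gf 20.000070333480835 F [ 0.2 -0.6 -0.7] j [ 0.5   0.26 -0.85  2.1   0.26  0.89 -0.15]
-> (633.2, 129.9, 75.0, 110.0) xyz [-41.  178.3 -52.5] drz -0.0 dist 190.0
-> (633.2, 129.9, 32.0, 110.0) xyz [ 0.  0. 43.] drz -0.0 dist 43.0
```

>>> send_rows(
  xyz=[
    [0, 0, -5],
    [0, 0, -14],
    [-1, 4, -26],
    [-3, 14, -38],
    [-8, 34, -47],
    [-14, 60, -52],
    [-21, 90, -53],
    [-28, 120, -53],
    [-34, 148, -53],
    [-39, 169, -53],
  ],
  dr=[
    [0, 0, 0],
    [0, 0, 0],
    [0, 0, 0],
    [0, 0, 0],
    [0, 0, 0],
    [0, 0, 0],
    [0, 0, 0],
    [0, 0, 0],
    [0, 0, 0],
    [0, 0, 0],
  ],
)

```text
time: 21.25
position: [0.6262, 0.1285, 0.0762]
tool_rot: [1.803, 2.572, 0.002]
ft_force: [0.8, -0.5, 0.1]
grip_width: 0.406
grip_force: 20.0
```

>>> send_rows(
  xyz=[
    [-2, 7, 0],
    [-2, 9, 1],
    [-2, 9, 6],
    [-2, 9, 14],
    [-2, 9, 24],
    [-2, 9, 32],
    [-2, 9, 38],
    [-2, 9, 42],
    [-2, 9, 43],
    [-2, 9, 43],
  ],
  dr=[
    [0, 0, 0],
    [0, 0, 0],
    [0, 0, 0],
    [0, 0, 0],
    [0, 0, 0],
    [0, 0, 0],
    [0, 0, 0],
    [0, 0, 0],
    [0, 0, 0],
    [0, 0, 0],
  ],
)

```text
time: 22.08
position: [0.6326, 0.1297, 0.0321]
tool_rot: [-1.802, -2.573, 0.001]
ft_force: [0.2, 0.2, 0.9]
grip_width: 0.41
grip_force: 20.0
```

```bash
python3 p.py 633.2,129.9,27,110
```

```text
t 22.08 p [632.6 129.7  32.1] yaw 110.0 tilt 0.04 jaw 35.7 gf 19.999971091747284 F [0.2 0.2 0.9] j [ 0.32  0.6  -0.74  1.65  0.45  1.07 -0.2 ]
-> (633.2, 129.9, 27.0, 110.0) xyz [-0.1  0.6  5.1] drz 0.0 dist 5.0
```

>>> send_rows(
  xyz=[
    [0, 0, 1],
    [0, 0, 2],
    [0, 0, 3],
    [0, 0, 4],
    [0, 0, 5],
    [0, 0, 5.5],
    [0, 0, 5.5],
    [0, 0, 5.5],
    [0, 0, 5.5],
    [0, 0, 5.5],
  ],
  dr=[
    [0, 0, 0],
    [0, 0, 0],
    [0, 0, 0],
    [0, 0, 0],
    [0, 0, 0],
    [0, 0, 0],
    [0, 0, 0],
    [0, 0, 0],
    [0, 0, 0],
    [0, 0, 0],
  ],
)

```text
time: 22.92
position: [0.6329, 0.1298, 0.0271]
tool_rot: [1.802, 2.573, 0.0]
ft_force: [0.7, -0.5, -0.6]
grip_width: 0.406
grip_force: 20.0
```

>>> send_rows(
  xyz=[
    [0, 0, 0],
    [0, 0, 0],
    [0, 0, 0],
    [0, 0, 0],
    [0, 0, 0],
    [0, 0, 0],
    [0, 0, -3],
    [0, 0, -10],
    [0, 0, -24],
    [0, 0, -44],
  ],
  dr=[
    [0, 0, 0],
    [0, 0, 0],
    [0, 0, 0],
    [0, 0, 0],
    [0, 0, 0],
    [0, 0, 0],
    [0, 0, 0],
    [0, 0, 0],
    [0, 0, 0],
    [0, 0, 0],
  ],
  jaw=60,
)

```text
time: 23.75
position: [0.6319, 0.1296, 0.0711]
tool_rot: [-1.801, -2.572, 0.003]
ft_force: [-0.0, 0.1, 0.3]
grip_width: 0.691
grip_force: 0.0
```

```bash
python3 p.py 500,210,90,142 374,288.3,65,171.6 374,288.3,20,171.6
```

```text
t 23.75 p [631.9 129.6  71.1] yaw 110.01 tilt 0.14 jaw 60.1 gf 0.0 F [-0.   0.1  0.3] j [ 0.33  0.56 -0.76  1.62  0.41  1.13 -0.18]
-> (500.0, 210.0, 90.0, 142.0) xyz [120.7 -96.4 -18.9] drz -0.558 dist 156.0
-> (374.0, 288.3, 65.0, 171.6) xyz [147.5 -15.9  25. ] drz -0.517 dist 150.0
-> (374.0, 288.3, 20.0, 171.6) xyz [ 0.  0. 45.] drz -0.0 dist 45.0
```

>>> send_rows(
  xyz=[
    [2, -2, -6],
    [7, -6, -12],
    [16, -13, -16],
    [28, -22, -18],
    [43, -34, -19],
    [59, -47, -19],
    [75, -60, -19],
    [91, -73, -19],
    [106, -85, -19],
    [121, -96, -19],
  ],
  dr=[
    [0, 0, -0.01],
    [0, 0, -0.03],
    [0, 0, -0.07],
    [0, 0, -0.125],
    [0, 0, -0.195],
    [0, 0, -0.27],
    [0, 0, -0.345],
    [0, 0, -0.42],
    [0, 0, -0.49],
    [0, 0, -0.558],
  ],
  jaw=42,
)

```text
time: 24.58
position: [0.4994, 0.2111, 0.0898]
tool_rot: [-1.016, -2.973, 0.002]
ft_force: [0.6, 0.1, -0.0]
grip_width: 0.48
grip_force: 0.0
```

>>> send_rows(
  xyz=[
    [20, -2, 2],
    [42, -5, 4],
    [64, -7, 7],
    [86, -9, 11],
    [106, -11, 15],
    [123, -13, 19],
    [137, -15, 22],
    [145, -16, 25],
    [147, -16, 25],
    [147, -16, 25],
  ],
  dr=[
    [0, 0, -0.07],
    [0, 0, -0.145],
    [0, 0, -0.225],
    [0, 0, -0.3],
    [0, 0, -0.37],
    [0, 0, -0.43],
    [0, 0, -0.48],
    [0, 0, -0.51],
    [0, 0, -0.517],
    [0, 0, -0.517],
  ],
)

```text
time: 25.42
position: [0.3755, 0.2885, 0.0649]
tool_rot: [0.23, 3.133, -0.001]
ft_force: [0.5, -0.6, 0.5]
grip_width: 0.483
grip_force: 0.0
```

>>> send_rows(
  xyz=[
    [0, 0, 2],
    [0, 0, 7],
    [0, 0, 13],
    [0, 0, 20],
    [0, 0, 26],
    [0, 0, 31],
    [0, 0, 34],
    [0, 0, 35],
    [0, 0, 35],
    [0, 0, 35],
  ],
  dr=[
    [0, 0, 0],
    [0, 0, 0],
    [0, 0, 0],
    [0, 0, 0],
    [0, 0, 0],
    [0, 0, 0],
    [0, 0, 0],
    [0, 0, 0],
    [0, 0, 0],
    [0, 0, 0],
  ],
)

```text
time: 26.25
position: [0.3757, 0.2888, 0.0301]
tool_rot: [0.23, 3.133, 0.0]
ft_force: [-0.1, 0.8, -0.7]
grip_width: 0.481
grip_force: 0.0
```

```bash
python3 p.py 374,288.3,20,171.6; python3 - <<'E'
from h import *
im=avg("top",4); crop(im,195,115,255,175,9,"pics/p3.png")
E
```

```text
t 26.25 p [375.7 288.8  30.1] yaw 171.6 tilt 0.01 jaw 41.9 gf 0.0 F [-0.1  0.8 -0.7] j [ 0.3   0.38 -1.12  2.07  0.42  0.95  0.37]
-> (374.0, 288.3, 20.0, 171.6) xyz [ 1.6 -0.7 10.1] drz 0.0 dist 10.0[ WARN:0@1.607] global loadsave.cpp:1063 imwrite_ Unsupported depth image for selected encoder is fallbacked to CV_8U.
```

View pics/p3.png

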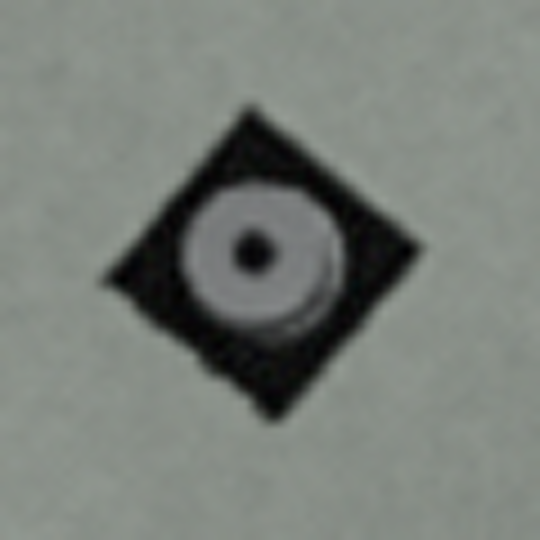

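The weight is on its disc, bore at about (254,251), with the white sliver at lower right coming from parallax. Now the tweezers.

>>> send_rows(
  xyz=[
    [1, 0, 1],
    [1.6, -0.7, 3],
    [1.6, -0.7, 5],
    [1.6, -0.7, 7],
    [1.6, -0.7, 9],
    [1.6, -0.7, 10],
    [1.6, -0.7, 10],
    [1.6, -0.7, 10],
    [1.6, -0.7, 10],
    [1.6, -0.7, 10],
  ],
  dr=[
    [0, 0, 0],
    [0, 0, 0],
    [0, 0, 0],
    [0, 0, 0],
    [0, 0, 0],
    [0, 0, 0],
    [0, 0, 0],
    [0, 0, 0],
    [0, 0, 0],
    [0, 0, 0],
  ],
)

```text
time: 27.28
position: [0.374, 0.2882, 0.0201]
tool_rot: [0.23, 3.133, 0.0]
ft_force: [0.0, 0.3, -0.6]
grip_width: 0.481
grip_force: 0.0
```

>>> send_rows(
  xyz=[
    [0, 0, 0],
    [0, 0, 0],
    [0, 0, 0],
    [0, 0, 0],
    [0, 0, 0],
    [0, 0, 0],
    [0, 0, 0],
    [0, 0, 0],
    [0, 0, 0],
    [0, 0, 0],
  ],
  dr=[
    [0, 0, 0],
    [0, 0, 0],
    [0, 0, 0],
    [0, 0, 0],
    [0, 0, 0],
    [0, 0, 0],
    [0, 0, 0],
    [0, 0, 0],
    [0, 0, 0],
    [0, 0, 0],
  ],
  jaw=6,
  grip_force=12,
)

```text
time: 28.12
position: [0.374, 0.2881, 0.02]
tool_rot: [-0.23, -3.133, 0.0]
ft_force: [0.1, -0.1, 0.7]
grip_width: 0.151
grip_force: 12.0
```

>>> send_rows(
  xyz=[
    [0, 0, -4],
    [0, 0, -13],
    [0, 0, -26],
    [0, 0, -42],
    [0, 0, -58],
    [0, 0, -72],
    [0, 0, -84],
    [0, 0, -92],
    [0, 0, -96],
    [0, 0, -96],
  ],
  dr=[
    [0, 0, 0],
    [0, 0, 0],
    [0, 0, 0],
    [0, 0, 0],
    [0, 0, 0],
    [0, 0, 0],
    [0, 0, 0],
    [0, 0, 0],
    [0, 0, 0],
    [0, 0, 0],
  ],
)

```text
time: 28.95
position: [0.3745, 0.2883, 0.1169]
tool_rot: [0.231, 3.131, 0.0]
ft_force: [-0.4, 0.0, -0.1]
grip_width: 0.152
grip_force: 12.0
```

```bash
python3 p.py 520,120,120,122 600,-150,120,70 555,-393,120,15.9 555,-393,34,15.9; python3 - <<'E'
from h import *
u,v=proj("scene",[.375,.288,.1]); print(u,v)
im=get_image("scene"); u=int(u);v=int(v); crop(im,u-45,v-35,u+45,v+35,8,"pics/s2.png")
E
```

```text
t 28.95 p [374.5 288.3 116.9] yaw 171.57 tilt 0.1 jaw 13.2 gf 11.999822116631549 F [-0.4  0.  -0.1] j [ 0.48  0.21 -1.27  2.    0.23  1.09  0.53]
-> (520.0, 120.0, 120.0, 122.0) xyz [-168.6 -145.2   -3.1] drz 0.865 dist 223.0
-> (600.0, -150.0, 120.0, 70.0) xyz [-271.4  -75.2   -0. ] drz 0.908 dist 282.0
-> (555.0, -393.0, 120.0, 15.9) xyz [-243.7   40.8   -0. ] drz 0.944 dist 247.0
-> (555.0, -393.0, 34.0, 15.9) xyz [ 0.  0. 86.] drz -0.0 dist 86.0
358.0941634921413 125.498560094504
```

View pics/s2.png

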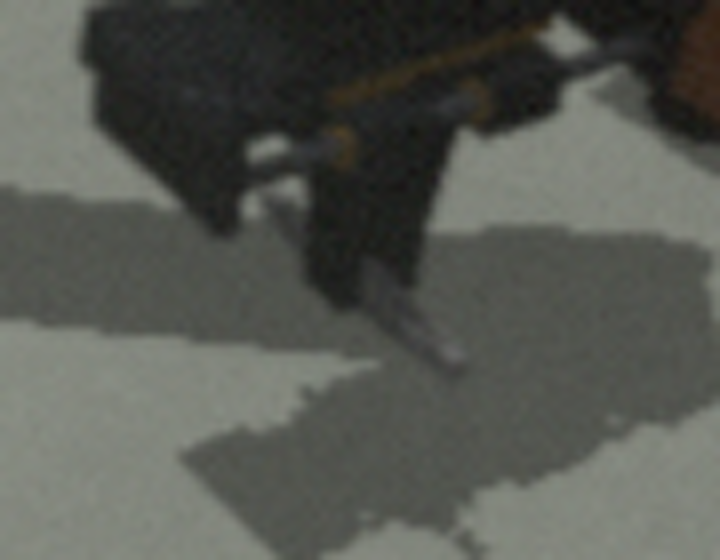

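The tweezers are held level near their middle, with one end at about (460,365) in the crop. Carry them across.

>>> send_rows(
  xyz=[
    [-5, -4, -1],
    [-13, -12, -2],
    [-26, -23, -3],
    [-43, -37, -3],
    [-62, -54, -3],
    [-83, -72, -3],
    [-105, -90, -3],
    [-127, -109, -3],
    [-148, -127, -3],
    [-169, -145, -3],
  ],
  dr=[
    [0, 0, 0.025],
    [0, 0, 0.07],
    [0, 0, 0.135],
    [0, 0, 0.22],
    [0, 0, 0.32],
    [0, 0, 0.43],
    [0, 0, 0.54],
    [0, 0, 0.65],
    [0, 0, 0.76],
    [0, 0, 0.865],
  ],
)

```text
time: 29.83
position: [0.5207, 0.1172, 0.1182]
tool_rot: [-1.534, -2.741, 0.002]
ft_force: [-0.2, 0.3, -0.0]
grip_width: 0.15
grip_force: 12.0
```

>>> send_rows(
  xyz=[
    [-27, -7, 0],
    [-54, -15, 0],
    [-81, -22, 0],
    [-109, -30, 0],
    [-136, -38, 0],
    [-163, -45, 0],
    [-190, -53, 0],
    [-217, -60, 0],
    [-244, -68, 0],
    [-271, -75, 0],
  ],
  dr=[
    [0, 0, 0.091],
    [0, 0, 0.182],
    [0, 0, 0.272],
    [0, 0, 0.363],
    [0, 0, 0.454],
    [0, 0, 0.545],
    [0, 0, 0.636],
    [0, 0, 0.726],
    [0, 0, 0.817],
    [0, 0, 0.908],
  ],
)

```text
time: 30.67
position: [0.5994, -0.1526, 0.118]
tool_rot: [-2.58, -1.791, 0.003]
ft_force: [-0.1, 0.3, -0.5]
grip_width: 0.149
grip_force: 12.0
```

```bash
python3 p.py 555,-393,120,15.9 555,-393,34,15.9
```

```text
t 30.67 p [ 599.4 -152.6  118. ] yaw 69.55 tilt 0.11 jaw 13.0 gf 11.997065604664385 F [-0.1  0.3 -0.5] j [ 0.73  0.42 -0.65  1.66  0.27  1.16 -0.35]
-> (555.0, -393.0, 120.0, 15.9) xyz [-240.8   42.4   -2. ] drz 0.936 dist 244.0
-> (555.0, -393.0, 34.0, 15.9) xyz [ 0.  0. 86.] drz -0.0 dist 86.0
```

>>> send_rows(
  xyz=[
    [-27, 5, 0],
    [-54, 10, 0],
    [-81, 14, 0],
    [-109, 19, 0],
    [-137, 24, 0],
    [-165, 29, 0],
    [-192, 34, 0],
    [-216, 38, 0],
    [-234, 41, 0],
    [-241, 42, 0],
  ],
  dr=[
    [0, 0, 0.105],
    [0, 0, 0.21],
    [0, 0, 0.315],
    [0, 0, 0.424],
    [0, 0, 0.533],
    [0, 0, 0.641],
    [0, 0, 0.745],
    [0, 0, 0.84],
    [0, 0, 0.91],
    [0, 0, 0.936],
  ],
)

```text
time: 31.5
position: [0.554, -0.3959, 0.1176]
tool_rot: [3.11, 0.431, -0.005]
ft_force: [-0.3, -1.1, -1.3]
grip_width: 0.149
grip_force: 12.0
```

>>> send_rows(
  xyz=[
    [0, 0, 1],
    [0, 0, 6],
    [0, 0, 15],
    [0, 0, 26],
    [0, 0, 39],
    [0, 0, 52],
    [0, 0, 64],
    [0, 0, 74],
    [0, 0, 82],
    [0, 0, 84],
  ],
  dr=[
    [0, 0, 0],
    [0, 0, 0],
    [0, 0, 0],
    [0, 0, 0],
    [0, 0, 0],
    [0, 0, 0],
    [0, 0, 0],
    [0, 0, 0],
    [0, 0, 0],
    [0, 0, 0],
  ],
)

```text
time: 32.33
position: [0.5561, -0.3898, 0.0327]
tool_rot: [-3.108, -0.447, 0.003]
ft_force: [-0.1, 0.3, -0.4]
grip_width: 0.154
grip_force: 12.0
```

```bash
python3 p.py 555,-393,24.5,15.9
```

```text
t 32.33 p [ 556.1 -389.8   32.7] yaw 16.38 tilt 0.17 jaw 13.4 gf 11.999938187655061 F [-0.1  0.3 -0.4] j [ 0.85  0.57 -0.37  1.56  0.23  1.05 -0.87]
-> (555.0, -393.0, 24.5, 15.9) xyz [-2.   2.8  8.2] drz 0.008 dist 9.0
```

Correct first while still slightly above, then lower after re-reading.

>>> send_rows(
  xyz=[
    [-1, 1, 0],
    [-2, 2.8, 1],
    [-2, 2.8, 2],
    [-2, 2.8, 3],
    [-2, 2.8, 4],
    [-2, 2.8, 4],
    [-2, 2.8, 4],
    [-2, 2.8, 4],
    [-2, 2.8, 4],
    [-2, 2.8, 4],
  ],
  dr=[
    [0, 0, 0.004],
    [0, 0, 0.008],
    [0, 0, 0.008],
    [0, 0, 0.008],
    [0, 0, 0.008],
    [0, 0, 0.008],
    [0, 0, 0.008],
    [0, 0, 0.008],
    [0, 0, 0.008],
    [0, 0, 0.008],
  ],
)

```text
time: 33.17
position: [0.556, -0.3936, 0.0311]
tool_rot: [3.111, 0.435, 0.0]
ft_force: [0.6, -0.1, 0.5]
grip_width: 0.152
grip_force: 12.0
```

```bash
python3 p.py 555,-393,24.5,15.9
```

```text
t 33.17 p [ 556.  -393.6   31.1] yaw 15.93 tilt 0.01 jaw 13.2 gf 11.99986682186136 F [ 0.6 -0.1  0.5] j [ 0.85  0.58 -0.37  1.56  0.23  1.05 -0.87]
-> (555.0, -393.0, 24.5, 15.9) xyz [-0.8 -0.9  6.6] drz 0.0 dist 7.0
```

>>> send_rows(
  xyz=[
    [-0.5, -0.5, 1],
    [-0.8, -0.8, 2],
    [-0.8, -0.8, 3.5],
    [-0.8, -0.8, 5],
    [-0.8, -0.8, 6],
    [-0.8, -0.8, 6.5],
    [-0.8, -0.8, 6.5],
    [-0.8, -0.8, 6.5],
    [-0.8, -0.8, 6.5],
    [-0.8, -0.8, 6.5],
  ],
  dr=[
    [0, 0, 0],
    [0, 0, 0],
    [0, 0, 0],
    [0, 0, 0],
    [0, 0, 0],
    [0, 0, 0],
    [0, 0, 0],
    [0, 0, 0],
    [0, 0, 0],
    [0, 0, 0],
  ],
)

```text
time: 34.0
position: [0.5551, -0.3931, 0.0247]
tool_rot: [3.111, 0.435, 0.0]
ft_force: [0.8, -0.1, 0.8]
grip_width: 0.147
grip_force: 12.0
```

>>> send_rows(
  xyz=[
    [0, 0, 0],
    [0, 0, 0],
    [0, 0, 0],
    [0, 0, 0],
    [0, 0, 0],
    [0, 0, 0],
    [0, 0, -3],
    [0, 0, -10],
    [0, 0, -24],
    [0, 0, -44],
  ],
  dr=[
    [0, 0, 0],
    [0, 0, 0],
    [0, 0, 0],
    [0, 0, 0],
    [0, 0, 0],
    [0, 0, 0],
    [0, 0, 0],
    [0, 0, 0],
    [0, 0, 0],
    [0, 0, 0],
  ],
  jaw=40,
)

```text
time: 34.83
position: [0.5541, -0.3925, 0.0684]
tool_rot: [-3.11, -0.435, 0.003]
ft_force: [0.7, -0.3, -0.0]
grip_width: 0.461
grip_force: 0.0
```

```bash
python3 p.py 450,-520,220,15.9
```

```text
t 34.83 p [ 554.1 -392.5   68.4] yaw 15.92 tilt 0.15 jaw 40.1 gf 0.0 F [ 0.7 -0.3 -0. ] j [ 0.86  0.54 -0.38  1.54  0.21  1.11 -0.86]
-> (450.0, -520.0, 220.0, 15.9) xyz [-135.1   94.  -151.6] drz 0.0 dist 224.0
```

```bash
python3 p.py 430,-130,230,60
```

```text
t 34.83 p [ 554.1 -392.5   68.4] yaw 15.92 tilt 0.15 jaw 40.1 gf 0.0 F [ 0.7 -0.3 -0. ] j [ 0.86  0.54 -0.38  1.54  0.21  1.11 -0.86]
-> (430.0, -130.0, 230.0, 60.0) xyz [ -47.3 -286.5 -161.6] drz -0.769 dist 332.0
```

>>> send_rows(
  xyz=[
    [0, 0, -20],
    [0, -3, -45],
    [-2, -12, -72],
    [-5, -30, -98],
    [-9, -53, -120],
    [-13, -80, -138],
    [-18, -108, -150],
    [-22, -136, -158],
    [-27, -164, -161],
    [-32, -192, -162],
  ],
  dr=[
    [0, 0, 0],
    [0, 0, -0.01],
    [0, 0, -0.03],
    [0, 0, -0.08],
    [0, 0, -0.14],
    [0, 0, -0.21],
    [0, 0, -0.29],
    [0, 0, -0.365],
    [0, 0, -0.44],
    [0, 0, -0.515],
  ],
)

```text
time: 35.67
position: [0.4717, -0.2159, 0.2331]
tool_rot: [2.892, 1.218, 0.003]
ft_force: [-0.2, 0.4, 0.2]
grip_width: 0.461
grip_force: 0.0
```

>>> send_rows(
  xyz=[
    [0, -25, 0],
    [-5, -50, 0],
    [-9, -70, 0],
    [-12, -83, 0],
    [-14, -91, 0],
    [-15, -94, 0],
    [-15, -94, 0],
    [-15, -94, 0],
    [-15, -94, 0],
    [-15, -94, 0],
  ],
  dr=[
    [0, 0, -0.07],
    [0, 0, -0.13],
    [0, 0, -0.18],
    [0, 0, -0.22],
    [0, 0, -0.245],
    [0, 0, -0.25],
    [0, 0, -0.25],
    [0, 0, -0.25],
    [0, 0, -0.25],
    [0, 0, -0.25],
  ],
)

```text
time: 36.5
position: [0.3945, -0.1621, 0.2306]
tool_rot: [-2.724, -1.564, -0.001]
ft_force: [0.5, 0.5, 0.3]
grip_width: 0.46
grip_force: 0.0
```

```bash
python3 - <<'E'
from h import *
im=avg("top",6); sc=avg("scene",6); np.savez("im2.npz",top=im,scene=sc)
a=np.clip(im,0,255).astype(np.uint8); s=np.clip(sc,0,255).astype(np.uint8)
A=cv2.resize(a[140:225,410:485],None,fx=7,fy=7,interpolation=cv2.INTER_CUBIC)
B=cv2.resize(s[310:372,125:195],(None),fx=4,fy=4,interpolation=cv2.INTER_CUBIC)
h=max(A.shape[0],B.shape[0]); C=np.zeros((h,A.shape[1],3),np.uint8);C[:A.shape[0]]=A;D=np.zeros((h,270,3),np.uint8);D[:B.shape[0]]=B[:,:270]
cv2.imwrite("pics/p4.png",np.hstack([C,D])[:,:,::-1])
cv2.imwrite("pics/all.png",a[:,:,::-1])
print(get_state()['position'])
r,x0,y0=roi(im,224,144,12); g=r.mean(2)
c=blob((g<70)&(cv2.circle(np.zeros(g.shape,np.uint8),(g.shape[1]//2,g.shape[0]//2),36,1,-1)>0),x0,y0); print("bore",rect("top",c,.028))
E
```

```text
[ 0.39408664 -0.16191939  0.23054249]
bore [631.8 129.8   9.8   9.7  46.5]
```

View pics/p4.png

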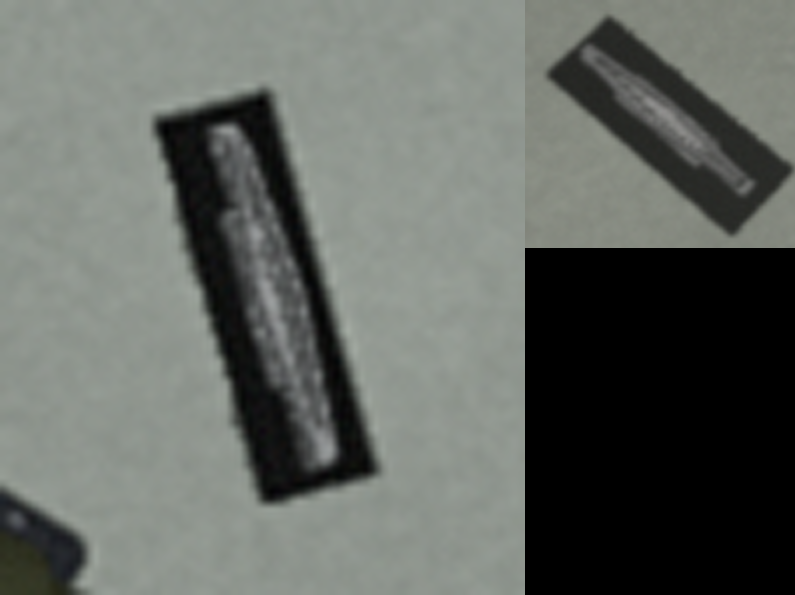

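View pics/all.png

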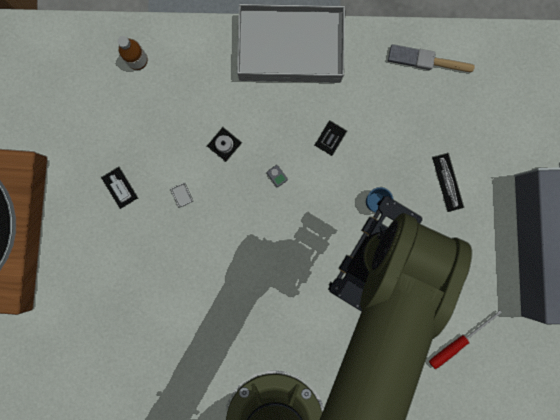

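The top crop shows the tweezers on the bar from (225,130) to (325,465), parallel to it. The overview shows all four parts on their own pads, with the cup at (378,200) unmoved. Last, a finer check of the weight, guard and headshell from the oblique camera.

```bash
python3 - <<'E'
from h import *
d=np.load("im2.npz"); s=np.clip(d["scene"],0,255).astype(np.uint8);t=np.clip(d["top"],0,255).astype(np.uint8)
f=lambda im,u,v:cv2.resize(im[v-18:v+18,u-22:u+22],None,fx=6,fy=6,interpolation=cv2.INTER_CUBIC)
A=np.hstack([f(s,380,237),f(s,303,300),f(s,415,171)]);B=np.hstack([f(t,224,144),f(t,331,138),f(t,119,187)])
cv2.imwrite("pics/fin.png",np.vstack([A,B])[:,:,::-1])
# expected pixel positions of the weight's top centre if centred on silhouette pixel centre
for n,c in(("top",(633.9,129.8)),("scene",(632.6,130.2))): print(n,"bore expected px",proj(n,[c[0]/1e3,c[1]/1e3,.028]))
for n,im,(u,v) in(("top",t,(223,143)),("scene",s,(380,231))):
    r,x0,y0=roi(im,u,v,8); g=r.mean(2); m=np.zeros(g.shape,np.uint8); cv2.circle(m,(g.shape[1]//2,)*2,30,1,-1)
    w=np.clip(105-g,0,None)*m; yy,xx=np.mgrid[:g.shape[0],:g.shape[1]]
    px=np.array([(w*xx).sum(),(w*yy).sum()])/w.sum(); px=(px+.5)/S-.5+[x0,y0]; print(n,"bore px",px, ray(n,px,.028)*1e3)
E
```

```text
top bore expected px [222.71368379 141.74703169]
scene bore expected px [381.61470388 229.61223018]
top bore px [222.73297481 142.63542749] [[631.8540307  129.70344909  28.        ]]
scene bore px [380.67290789 229.88366112] [[631.85462957 127.88951336  28.        ]]
```

View pics/fin.png

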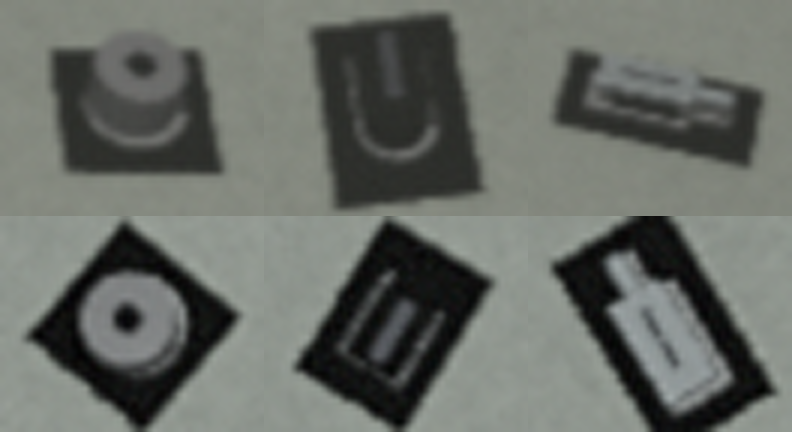

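The rims show the weight roughly 1.5 mm toward −x,−y: the scene crescent is thicker at lower right, and the top view agrees. The guard and headshell are centred. There is plenty of time, so I'll nudge the weight.

```bash
python3 p.py 520,0,140,85 633,130,75,110 633,130,27,110
```

```text
t 37.1 p [ 394.1 -161.9  230.5] yaw 59.75 tilt 0.01 jaw 40.0 gf 0.0 F [ 0.2  0.  -0.6] j [ 0.93 -0.16 -0.54  1.96 -0.08  1.31 -0.11]
-> (520.0, 0.0, 140.0, 85.0) xyz [203.3  27.2  90.5] drz -0.441 dist 224.0
-> (633.0, 130.0, 75.0, 110.0) xyz [139.4 101.2  65. ] drz -0.436 dist 184.0
-> (633.0, 130.0, 27.0, 110.0) xyz [ 0.  0. 48.] drz -0.0 dist 48.0
```

>>> send_rows(
  xyz=[
    [5, 1, 2],
    [16, 2, 7],
    [34, 5, 14],
    [56, 8, 24],
    [80, 11, 36],
    [105, 14, 48],
    [130, 17, 60],
    [155, 21, 70],
    [180, 24, 80],
    [203, 27, 90],
  ],
  dr=[
    [0, 0, -0.01],
    [0, 0, -0.035],
    [0, 0, -0.075],
    [0, 0, -0.12],
    [0, 0, -0.175],
    [0, 0, -0.23],
    [0, 0, -0.285],
    [0, 0, -0.34],
    [0, 0, -0.39],
    [0, 0, -0.441],
  ],
  jaw=60,
)

```text
time: 37.93
position: [0.5205, 0.0027, 0.1398]
tool_rot: [-2.31, -2.128, -0.002]
ft_force: [0.7, -0.6, -0.8]
grip_width: 0.688
grip_force: 0.0
```

>>> send_rows(
  xyz=[
    [20, 14, 8],
    [41, 30, 17],
    [63, 45, 27],
    [84, 61, 38],
    [103, 75, 48],
    [119, 87, 56],
    [131, 95, 62],
    [138, 100, 65],
    [139, 101, 65],
    [139, 101, 65],
  ],
  dr=[
    [0, 0, -0.06],
    [0, 0, -0.128],
    [0, 0, -0.197],
    [0, 0, -0.263],
    [0, 0, -0.322],
    [0, 0, -0.372],
    [0, 0, -0.41],
    [0, 0, -0.43],
    [0, 0, -0.436],
    [0, 0, -0.436],
  ],
)

```text
time: 38.77
position: [0.6321, 0.1304, 0.0752]
tool_rot: [-1.8, -2.573, 0.0]
ft_force: [-0.6, -0.9, 0.2]
grip_width: 0.693
grip_force: 0.0
```

>>> send_rows(
  xyz=[
    [0, 0, 2],
    [0, 0, 6],
    [0, 0, 12],
    [0, 0, 19],
    [0, 0, 26],
    [0, 0, 32],
    [0, 0, 36],
    [0, 0, 38],
    [0, 0, 38],
    [0, 0, 38],
  ],
  dr=[
    [0, 0, 0],
    [0, 0, 0],
    [0, 0, 0],
    [0, 0, 0],
    [0, 0, 0],
    [0, 0, 0],
    [0, 0, 0],
    [0, 0, 0],
    [0, 0, 0],
    [0, 0, 0],
  ],
)

```text
time: 39.6
position: [0.6324, 0.1296, 0.0375]
tool_rot: [-1.802, -2.573, -0.0]
ft_force: [0.8, -0.9, 0.0]
grip_width: 0.69
grip_force: 0.0
```

```bash
python3 p.py 632.9,129.8,27,110
```

```text
t 39.6 p [632.4 129.6  37.5] yaw 110.0 tilt 0.01 jaw 60.0 gf 0.0 F [ 0.8 -0.9  0. ] j [ 0.34  0.61 -0.78  1.64  0.47  1.08 -0.22]
-> (632.9, 129.8, 27.0, 110.0) xyz [-0.   0.5 10.5] drz 0.0 dist 11.0
```

>>> send_rows(
  xyz=[
    [0, 0.5, 1],
    [0, 0.5, 3],
    [0, 0.5, 5],
    [0, 0.5, 7],
    [0, 0.5, 9],
    [0, 0.5, 10],
    [0, 0.5, 10],
    [0, 0.5, 10],
    [0, 0.5, 10],
    [0, 0.5, 10],
  ],
  dr=[
    [0, 0, 0],
    [0, 0, 0],
    [0, 0, 0],
    [0, 0, 0],
    [0, 0, 0],
    [0, 0, 0],
    [0, 0, 0],
    [0, 0, 0],
    [0, 0, 0],
    [0, 0, 0],
  ],
)

```text
time: 40.43
position: [0.6329, 0.1297, 0.0276]
tool_rot: [1.802, 2.573, 0.0]
ft_force: [-0.5, -0.1, -0.5]
grip_width: 0.687
grip_force: 0.0
```

>>> send_rows(
  xyz=[
    [0, 0, 0],
    [0, 0, 0],
    [0, 0, 0],
    [0, 0, 0],
    [0, 0, 0],
    [0, 0, 0],
    [0, 0, 0],
    [0, 0, 0],
    [0, 0, 0],
    [0, 0, 0],
  ],
  dr=[
    [0, 0, 0],
    [0, 0, 0],
    [0, 0, 0],
    [0, 0, 0],
    [0, 0, 0],
    [0, 0, 0],
    [0, 0, 0],
    [0, 0, 0],
    [0, 0, 0],
    [0, 0, 0],
  ],
  jaw=28,
  grip_force=20,
)

```text
time: 41.27
position: [0.6329, 0.1297, 0.0275]
tool_rot: [1.802, 2.573, -0.0]
ft_force: [0.1, 0.8, 0.5]
grip_width: 0.412
grip_force: 20.0
```

>>> send_rows(
  xyz=[
    [0, 0, -2],
    [0, 0, -3],
    [0.3, 0.8, -3],
    [0.5, 1.5, -3],
    [0.5, 1.5, -3],
    [0.5, 1.5, -3],
    [0.5, 1.5, -2],
    [0.5, 1.5, -1],
    [0.5, 1.5, 0],
    [0.5, 1.5, 0],
  ],
  dr=[
    [0, 0, 0],
    [0, 0, 0],
    [0, 0, 0],
    [0, 0, 0],
    [0, 0, 0],
    [0, 0, 0],
    [0, 0, 0],
    [0, 0, 0],
    [0, 0, 0],
    [0, 0, 0],
  ],
)

```text
time: 42.1
position: [0.6341, 0.1306, 0.0275]
tool_rot: [1.802, 2.573, -0.0]
ft_force: [-0.6, -0.2, -0.4]
grip_width: 0.408
grip_force: 20.0
```

>>> send_rows(
  xyz=[
    [0, 0, 0],
    [0, 0, 0],
    [0, 0, 0],
    [0, 0, 0],
    [0, 0, 0],
    [0, 0, 0],
    [0, 0, -3],
    [0, 0, -10],
    [0, 0, -24],
    [0, 0, -44],
  ],
  dr=[
    [0, 0, 0],
    [0, 0, 0],
    [0, 0, 0],
    [0, 0, 0],
    [0, 0, 0],
    [0, 0, 0],
    [0, 0, 0],
    [0, 0, 0],
    [0, 0, 0],
    [0, 0, 0],
  ],
  jaw=60,
)

```text
time: 42.93
position: [0.6332, 0.1304, 0.0716]
tool_rot: [-1.801, -2.572, 0.003]
ft_force: [0.3, 0.1, -0.4]
grip_width: 0.686
grip_force: 0.0
```

>>> send_rows(
  xyz=[
    [0, 0, -20],
    [0, -10, -45],
    [0, -30, -70],
    [0, -55, -90],
    [0, -80, -100],
    [0, -105, -100],
    [0, -130, -100],
    [0, -145, -100],
    [0, -150, -100],
    [0, -150, -100],
  ],
  dr=[
    [0, 0, 0],
    [0, 0, 0],
    [0, 0, 0],
    [0, 0, 0],
    [0, 0, 0],
    [0, 0, 0],
    [0, 0, 0],
    [0, 0, 0],
    [0, 0, 0],
    [0, 0, 0],
  ],
)

```text
time: 43.77
position: [0.4929, 0.0789, 0.1727]
tool_rot: [1.801, 2.57, -0.002]
ft_force: [-0.3, -0.0, 0.1]
grip_width: 0.693
grip_force: 0.0
```

```bash
python3 p.py; python3 - <<'E'
from h import *
t=avg("top");s=avg("scene")
for n,im,(u,v) in(("top",t,(223,142)),("scene",s,(381,230))):
    r,x0,y0=roi(im,u,v,8); g=r.mean(2); m=np.zeros(g.shape,np.uint8); cv2.circle(m,(g.shape[1]//2,)*2,30,1,-1)
    w=np.clip(105-g,0,None)*m; yy,xx=np.mgrid[:g.shape[0],:g.shape[1]]
    px=np.array([(w*xx).sum(),(w*yy).sum()])/w.sum(); px=(px+.5)/S-.5+[x0,y0]; print(n,"bore px",px, ray(n,px,.028)*1e3)
# cup, before/after
o=np.load("im.npz")["top"]
for im in(o,t):
    m=(im[:,:,2]-im[:,:,0]>25).astype(np.uint8); m[:150]=0;m[240:]=0;m[:,:340]=0;m[:,420:]=0
    M=cv2.moments(m,True); print("cup",M['m00'],M['m10']/M['m00'],M['m01']/M['m00'])
E
```

```text
t 43.77 p [492.9  78.9 172.7] yaw 109.97 tilt 0.18 jaw 60.3 gf 0.0 F [-0.3 -0.   0.1] j [ 0.68  0.12 -0.94  1.88  0.1   1.19  0.06]
top bore px [222.88619717 143.39596651] [[630.1090527  129.30861972  28.        ]]
scene bore px [381.73646973 229.3878209 ] [[632.29656766 130.90704108  28.        ]]
cup 375.0 377.728 200.696
cup 420.0 378.252380952381 200.38333333333333
```

>>> send_rows(
  xyz=[
    [-5, 0, 0],
    [-15, 0, -5],
    [-30, 0, -10],
    [-50, 0, -20],
    [-75, 0, -30],
    [-100, 0, -40],
    [-125, 0, -45],
    [-145, 0, -50],
    [-150, 0, -50],
    [-150, 0, -50],
  ],
  dr=[
    [0, 0, 0],
    [0, 0, 0],
    [0, 0, 0],
    [0, 0, 0],
    [0, 0, 0],
    [0, 0, 0],
    [0, 0, 0],
    [0, 0, 0],
    [0, 0, 0],
    [0, 0, 0],
  ],
)

```text
time: 45.2
position: [0.5447, -0.0641, 0.2215]
tool_rot: [-1.807, -2.57, -0.0]
ft_force: [-1.1, 0.0, 0.4]
grip_width: 0.69
grip_force: 0.0
```

```bash
python3 p.py; python3 - <<'E'
from h import *
t=avg("top")
r,x0,y0=roi(t,223,142,8); g=r.mean(2); m=np.zeros(g.shape,np.uint8); cv2.circle(m,(g.shape[1]//2,)*2,30,1,-1)
w=np.clip(105-g,0,None)*m; yy,xx=np.mgrid[:g.shape[0],:g.shape[1]]
px=np.array([(w*xx).sum(),(w*yy).sum()])/w.sum(); px=(px+.5)/S-.5+[x0,y0]; print("bore px",px, ray("top",px,.028)*1e3)
E
```

```text
t 45.2 p [544.7 -64.1 221.5] yaw 109.75 tilt 0.01 jaw 60.0 gf 0.0 F [-1.1  0.   0.4] j [ 0.82  0.19 -0.83  1.71  0.15  1.31  0.3 ]
bore px [222.29242642 142.18797138] [[632.86487427 130.73606838  28.        ]]
```

```bash
python3 -c "
from bench import *
print(close_job())"
```

```text
the job is handed in; nothing more can be done
None
```

The headshell, guard, counterweight and tweezers are each on their own pad, upright, within about 1–1.5 mm of the outline and in line with it as far as the cameras show; the blue cup was left standing, and I handed the job in at about 45 s.

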